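# Unstack the bit cases into their trays

### The job

The four bit cases have been left piled two on two. Take the piles apart and set each case down flat in the tray lined with the colour of its lid, centred and square with the tray (long side along long side, either way round). Keep the cases lid up all the time, since the bits lie loose inside, and leave the tape measure and the roll of black tape where they are.

Things in the scene. Friction and masses are not known exactly. Their poses are not given: they have to be found in the camera images.
- case_red: large bit case with a red lid over a black base, a plain closed rigid box 56 x 40 x 38 mm (its own x, y, z; the grip is across y), 0.16 kg give or take a third; at the start it stands on the work board (a wooden board with its top 60 mm above the table) with a small case on top of it. Origin: centre of its underside; x along its length, z up out of the lid. The lid does not open.
- case_blue: large bit case with a blue lid over a black base, a plain closed rigid box 56 x 40 x 38 mm (its own x, y, z; the grip is across y), 0.16 kg give or take a third; at the start it stands on the work board (a wooden board with its top 60 mm above the table) with a small case on top of it. Origin: centre of its underside; x along its length, z up out of the lid. The lid does not open.
- case_yellow: small bit case with a yellow lid over a black base, a plain closed rigid box 42 x 34 x 34 mm (its own x, y, z; the grip is across y), 0.10 kg give or take a third; at the start it lies on top of a large case, either one, roughly centred, turned up to about 28 degrees from it. Origin: centre of its underside; x along its length, z up out of the lid. The lid does not open.
- case_green: small bit case with a green lid over a black base, a plain closed rigid box 42 x 34 x 34 mm (its own x, y, z; the grip is across y), 0.10 kg give or take a third; at the start it lies on top of a large case, either one, roughly centred, turned up to about 28 degrees from it. Origin: centre of its underside; x along its length, z up out of the lid. The lid does not open.
- tray_red: shallow wooden tray with dark rims and a red liner, fixed on the work board, outside 78 x 66 x 7 mm (its own x, y, z); floor 4 mm above its underside, inner floor 72 x 60 mm, rim 3 mm thick and 3 mm above the floor. Origin: centre of its underside (on the board, 60 mm above the table); x along its length, z up.
- tray_blue: shallow wooden tray with dark rims and a blue liner, fixed on the work board, outside 78 x 66 x 7 mm (its own x, y, z); floor 4 mm above its underside, inner floor 72 x 60 mm, rim 3 mm thick and 3 mm above the floor. Origin: centre of its underside (on the board, 60 mm above the table); x along its length, z up.
- tray_yellow: shallow wooden tray with dark rims and a yellow liner, fixed on the work board, outside 78 x 66 x 7 mm (its own x, y, z); floor 4 mm above its underside, inner floor 72 x 60 mm, rim 3 mm thick and 3 mm above the floor. Origin: centre of its underside (on the board, 60 mm above the table); x along its length, z up.
- tray_green: shallow wooden tray with dark rims and a green liner, fixed on the work board, outside 78 x 66 x 7 mm (its own x, y, z); floor 4 mm above its underside, inner floor 72 x 60 mm, rim 3 mm thick and 3 mm above the floor. Origin: centre of its underside (on the board, 60 mm above the table); x along its length, z up.
- measure: bystander, loose, at the edge of the work board nearest the robot: yellow tape measure standing upright, 36 x 76 x 64 mm; origin at the centre of its underside, z up. To be left alone.
- black_tape: bystander, loose, at the edge of the work board nearest the robot: small roll of black tape lying flat, 62 mm across, 19 mm high; origin at the centre of its underside, z up. To be left alone.

How it is judged:
By the outcome, as a careful person would: the job done as asked, in the order asked, and still so for the second after the job is handed in, with the robot touching nothing.
It also fails if it takes over 99 s, if anything falls off the work surface, if the arm or the gripper's body presses on something with over 40 N, if the wrist force passes 120 N, or if a joint passes its speed limit or range.

### The arm

A 7-joint arm with a two-finger parallel gripper is mounted at the origin on a cart in front of the work surface, level with it; the furniture and walls round the work are solid. World frame = base frame: x ahead of the robot, y to its left, z up, the work surface at z = 0. Lengths are in m, angles in rad, forces in N, time in s.
With the tool pointing down it reaches from about 0.425 to 0.875 m from the base axis. Payload 4.7 kg.
Tool frame: the origin (TCP) lies between the finger pads; the fingertips stand 22 mm ahead of it and the grasp point (between the pads) lies 3 mm ahead of it; z points along the fingers, y is the line along which they close (so a half turn about z gives the same grasp; the last joint's range is limited). The gripper opens to 87 mm and grips with 3 to 60 N. Pads are 19 mm wide; open, the fingers measure 117 mm over their backs; the gripper's body (75 mm by 190 mm) begins 51 mm behind the grasp point.
Start: joints at [-1.193, 0.321, -0.07, 1.45, 0.023, 1.371, -0.057], TCP at [0.231, 0.607, 0.245] pointing down, gripper open.
Joint ranges: [-2.86, 2.86], [-0.3, 2.09], [-1.38, 1.24], [0.06, 2.45], [-1.56, 4.7], [0.09, 2.05], [-2.69, 2.69]. Speed limits (rad/s): [2.57, 2.57, 3.14, 3.14, 3.14, 3.14, 3.14].

### API

Orientations are given as a rotation vector (axis times angle).
In Python, from bench import ctrl gives the robot as it stands. The module is installed in compiled form; this text tells all that it offers.
- The arm moves only by the tool send_rows, never from a script. Its argument "motion" is a list of rows, each an object with "claw": the opening, from -1 (shut) to 1 (fully open); "slide": the shift along the tool's x, y, z in mm, a list of three; "delta_rot": the turn, a rotation vector about the tool's x, y, z in rad, a list of three. In form: [{"claw": claw, "slide": [x, y, z], "delta_rot": [ax, ay, az]}, ...]. A call has 1 to 5 rows; each row is the pose to reach, as a shift and turn from the pose commanded when the call began, along the tool's axes at that moment; what a row does not reach only later rows make up. A row lasts 1/10 s, in which the tool goes at most 50 mm and 8.59 degrees, less where a joint would pass 70% of its speed; a pose out of reach is approached as far as the arm can. A call with a gripper value outside its range is refused whole. The fingers move at their own pace and stop on an object; "grip_force" is the grip in N (left out, the last holds). Time passes only in rows, so rows that repeat a pose let the fingers close. It gives the time, the measured TCP pose, the force, the opening and the grip force at its end, in the units of the state.
- ctrl.get_state(): the state, without advancing time (a new reading comes with each control period).
- ctrl.get_image(name): name is "side" or "top"; returns a dict with "color" (400x640x3 uint8, blue, green, red), "fx", "fy", "cx", "cy" (pixels), "pose" (4x4, takes a point from camera to world coordinates). Camera axes: x right, y down, z forward; pixel columns grow to the right and rows downward; lengths in m; the calibration is good to about 2 mm. A picture is of the moment at which its call begins. There is no depth.
- ctrl.close_job(): hands the job in; it is judged then, once.
The state is a dict: "time": time; "joint_positions": joint angles; "qd": joint speeds; "joint_torque": joint torques, N m; "position": TCP position; "tool_rot": TCP orientation; "ft_force": force on the tool from outside, world axes, zero at the start; "torque": the same for the moment, N m; "grip_width": opening from 0.0 (shut) to 1.0 (fully open); "grip_force": force on a finger pad.
Only numpy, scipy, OpenCV 4.12 (cv2) and the standard library are available. Lean on these libraries where they do the work, as an engineer would, in place of code of your own. Each camera call takes 0.05 s, during which the arm holds its last target. There are 200 camera calls.

## Working session

There is one attempt and no reset: what is moved stays moved. The work goes in short steps, Python scripts to look and compute and a tool call to move; the robot and the scene stay as the last step left them, time stands still between calls to the robot, and variables do not carry over. Pictures are saved under pics/ and viewed, at most 14 in all, crops included, and the job is handed in when it is done.

Besides the shell and the picture viewer there is one more tool, called after ">>>" as a command line: name --argument value ..., lists and objects as JSON in quotes. send_rows: Moves the arm, as the interface text tells. Its arguments: {"type":"object","properties":{"motion":{"type":"array","items":{"type":"object","properties":{"claw":{"type":"number"},"slide":{"type":"array","items":{"type":"number"}},"delta_rot":{"type":"array","items":{"type":"number"}}}}},"grip_force":{"type":"number"}},"required":["motion"]}

```bash
mkdir -p pics
python3 - <<'E'
from bench import ctrl
import cv2,numpy as np
s=ctrl.get_state();print({k:np.round(v,3).tolist() for k,v in s.items()})
for n in("top","side"):
    d=ctrl.get_image(n);cv2.imwrite(f"pics/{n}0.png",d["color"]);print(n,d["fx"],d["fy"],d["cx"],d["cy"],np.round(d["pose"],4).tolist())
E
```

```text
{'time': 0.0, 'joint_positions': [-1.193, 0.322, -0.07, 1.452, 0.023, 1.371, -0.057], 'qd': [-0.002, -0.001, 0.0, 0.001, 0.001, -0.002, -0.0], 'joint_torque': [0.0, -49.128, -0.404, -31.254, -0.064, 0.044, 0.0], 'position': [0.231, 0.607, 0.243], 'tool_rot': [-0.568, -3.09, 0.003], 'ft_force': [-0.297, -0.174, -0.009], 'torque': [-0.009, 0.01, -0.023], 'grip_force': 0.0, 'grip_width': 0.999}
top 490.40200199599684 490.40200199599684 310.495301226887 205.89394861198713 [[0.0238, -0.9816, 0.1895, 0.3357], [-0.9994, -0.0184, 0.0302, -0.2244], [-0.0262, -0.1901, -0.9814, 0.9463], [0.0, 0.0, 0.0, 1.0]]
side 436.7203249422672 436.7203249422672 309.0792207490937 190.93381507797696 [[0.8893, -0.3129, 0.3335, 0.2082], [-0.4569, -0.5753, 0.6785, -0.7933], [-0.0204, -0.7558, -0.6545, 0.6669], [0.0, 0.0, 0.0, 1.0]]
```

View pics/top0.png

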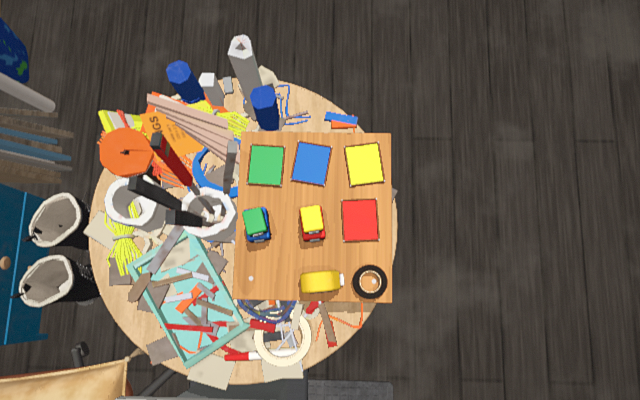

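View pics/side0.png

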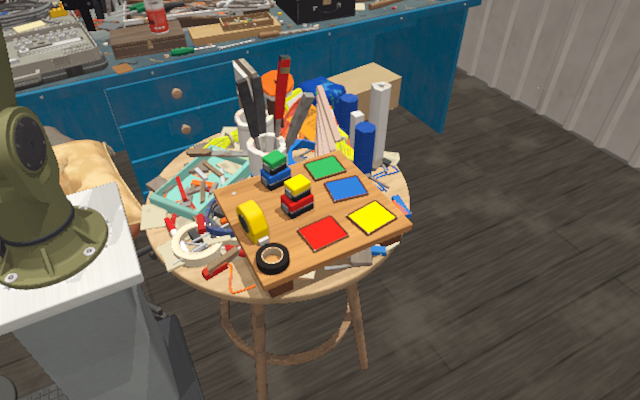

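```bash
cat > h.py <<'E'
import numpy as np,cv2
from bench import ctrl
def proj(d,uv,z):
    uv=np.atleast_2d(np.float64(uv));P=np.array(d["pose"])
    r=np.c_[(uv[:,0]-d["cx"])/d["fx"],(uv[:,1]-d["cy"])/d["fy"],np.ones(len(uv))]@P[:3,:3].T
    return P[:3,3]+r*((z-P[2,3])/r[:,2])[:,None]
def pix(d,X):
    P=np.array(d["pose"]);c=(np.atleast_2d(X)-P[:3,3])@P[:3,:3]
    return c[:,:2]/c[:,2:]*[d["fx"],d["fy"]]+[d["cx"],d["cy"]]
HUE={"red":((0,8),(172,180)),"yellow":((22,34),),"green":((45,85),),"blue":((100,125),)}
def mask(im,c):
    h=cv2.cvtColor(im,cv2.COLOR_BGR2HSV);m=0
    for a,b in HUE[c]: m=m|cv2.inRange(h,(a,110,70),(b,255,255))
    return m
def rect(pts):  # centre, size, angle of long side (deg), from xy metres
    (c,s,a)=cv2.minAreaRect(np.float32(pts[:,:2]*1000))
    if s[0]<s[1]: s=s[::-1];a+=90
    return np.round(c,1),np.round(s,1),round((a+90)%180-90,1)
def blobs(d,c,roi,z,amin=60):
    x0,y0,x1,y1=roi;m=np.zeros(d["color"].shape[:2],np.uint8);m[y0:y1,x0:x1]=mask(d["color"],c)[y0:y1,x0:x1]
    for k in cv2.findContours(m,cv2.RETR_EXTERNAL,cv2.CHAIN_APPROX_NONE)[0]:
        if cv2.contourArea(k)>amin: yield cv2.contourArea(k),cv2.boundingRect(k),rect(proj(d,k[:,0],z))
def crop(d,roi,f,name):
    x0,y0,x1,y1=roi;cv2.imwrite("pics/"+name,cv2.resize(d["color"][y0:y1,x0:x1],None,fx=f,fy=f,interpolation=cv2.INTER_CUBIC))
E
python3 - <<'E'
from h import *
t=ctrl.get_image("top");s=ctrl.get_image("side")
for n,d,r in(("top",t,(235,125,395,310)),("side",s,(215,140,415,300))):
    for c in HUE:
        for b in blobs(d,c,r,.064): print(n,c,b)
a=cv2.resize(t["color"][195:250,235:335],None,fx=8,fy=8,interpolation=cv2.INTER_CUBIC)
cv2.imwrite("pics/ctop.png",a); crop(s,(245,140,335,225),7,"cside.png")
E
```

```text
top red (65.5, (306, 301, 13, 9), (array([ 328.1, -204.1]), array([21.2, 13.8]), -88.6))
top red (130.0, (300, 216, 25, 25), (array([ 467.4, -201.5]), array([45.6, 41.9]), 8.8))
top red (1303.5, (342, 199, 36, 42), (array([ 482.2, -287.3]), array([74.8, 61.6]), 3.7))
top yellow (711.0, (300, 270, 40, 22), (array([ 371.2, -216.4]), array([68.8, 36.1]), -83.0))
top yellow (454.5, (300, 205, 23, 28), (array([ 482.8, -199.2]), array([47.7, 35.9]), 10.4))
top yellow (1213.5, (345, 143, 39, 42), (array([ 588.1, -294.7]), array([74.5, 61.6]), 8.9))
top yellow (81.5, (235, 125, 12, 14), (array([647.3, -60.6]), array([25.9, 21.1]), 0.8))
top green (451.5, (242, 208, 25, 28), (array([476.2, -94.8]), array([46.4, 37.5]), 16.2))
top green (1123.0, (248, 145, 36, 39), (array([ 583.6, -111.4]), array([71.9, 60.2]), -3.1))
top blue (119.5, (247, 208, 23, 34), (array([ 470.2, -100.1]), array([58. , 40.9]), 8.6))
top blue (1126.5, (292, 142, 38, 42), (array([ 588.2, -196.1]), array([71.8, 60. ]), -9.4))
top blue (61.0, (260, 125, 19, 5), (array([ 657. , -114.8]), array([34.3,  8. ]), -89.2))
side red
[... 764 characters left out ...]
2), (array([ 583.8, -109.9]), array([72.3, 58.4]), -3.2))
side green (248.5, (262, 149, 24, 20), (array([496.3, -27.6]), array([54.2, 53. ]), -76.7))
side blue (104.0, (371, 245, 15, 11), (array([ 550.6, -373.8]), array([25.5, 22.3]), -35.3))
side blue (62.0, (392, 195, 20, 23), (array([ 657.7, -298.7]), array([66.4, 16.3]), 81.4))
side blue (548.5, (326, 176, 41, 24), (array([ 589.3, -194.6]), array([71.3, 57.7]), -9.5))
side blue (213.5, (260, 166, 30, 18), (array([475.5, -84.2]), array([64.8, 53. ]), -17.0))
side blue (524.5, (354, 140, 20, 34), (array([ 683.1, -116.6]), array([130.4,  45. ]), 56.5))
side blue (212.0, (288, 140, 27, 25), (array([561.3, -32.7]), array([99.6, 57.9]), 55.8))
```

View pics/ctop.png

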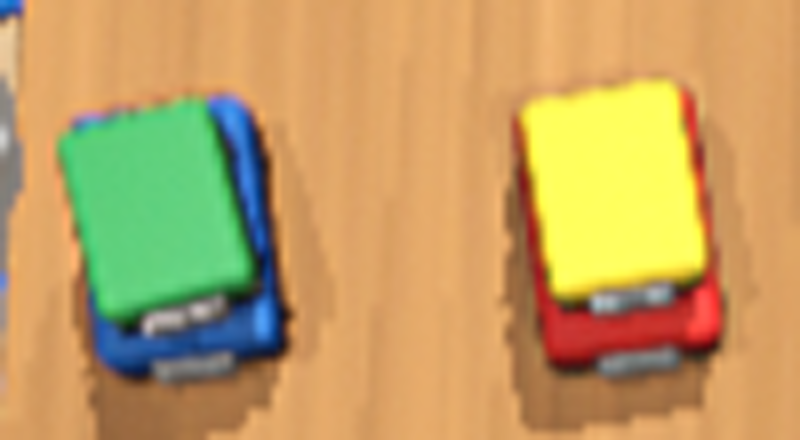

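View pics/cside.png

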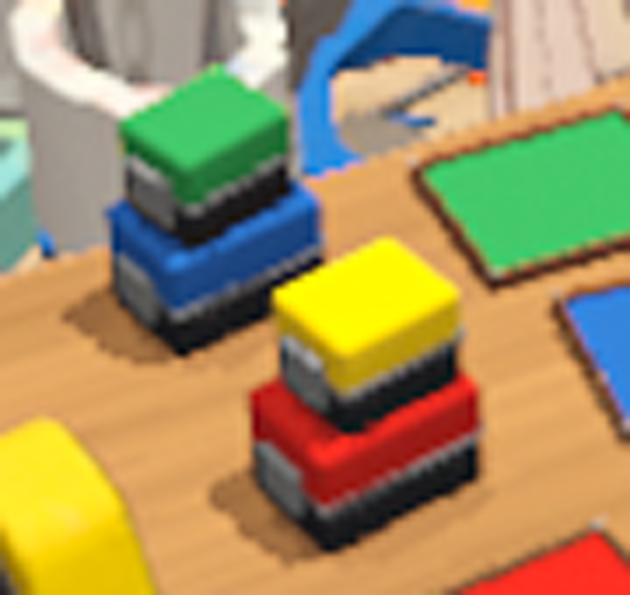

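Run:
```python
from h import *
t=ctrl.get_image("top");s=ctrl.get_image("side")
crop(t,(90,30,290,250),2.7,"cl_top.png");crop(s,(210,45,400,200),4,"cl_side.png")
def M(d):
    K=np.array([[d["fx"],0,d["cx"]],[0,d["fy"],d["cy"]],[0,0,1]]);return K@np.linalg.inv(np.array(d["pose"]))[:3]
def tri(a,b):
    X=cv2.triangulatePoints(M(t),M(s),np.float64([a]).T,np.float64([b]).T);return np.round((X[:3]/X[3]).T[0],3)
print("red",tri((157,140),(284,57)),"grey",tri((133,182),(243,62)),"cup",tri((208,195),(266,137)))
o=lambda p,x,y,f=8:(np.array(p)/f+[x,y])
P={"yel":[(521,100),(684,80),(707,275),(557,298)],"grn":[(62,140),(205,95),(256,280),(108,318)]}
Q={"yel":[(275,295),(388,238),(460,298),(348,350)],"grn":[(120,125),(215,68),(288,118),(182,165)]}
for k in P:
    print(k,rect(proj(t,o(P[k],235,195),.132)),rect(proj(s,o(Q[k],245,140,7),.132)))
for k in ("yellow","green"): print(k,[b for b in blobs(t,k,(235,195,335,250),.132)])
R=cv2.Rodrigues(np.array(ctrl.get_state()["tool_rot"]))[0];print(R.round(3))
```

```text
red [0.557 0.019 0.278] grey [0.488 0.052 0.273] cup [ 0.5   -0.019  0.122]
yel (array([ 471.2, -202.1]), array([42.9, 34.7]), 8.2) (array([ 473.1, -205.8]), array([39. , 33.4]), 11.1)
grn (array([ 465.2, -105.7]), array([41.3, 32. ]), 17.6) (array([ 465.4, -108.8]), array([38.3, 34.6]), 14.4)
yellow [(453.5, (300, 205, 23, 28), (array([ 471.5, -201.1]), array([44. , 33.1]), 10.4))]
green [(451.5, (242, 208, 25, 27), (array([ 465.6, -104.8]), array([42.3, 34.6]), 15.9))]
[[-0.935  0.356 -0.   ]
 [ 0.356  0.935 -0.001]
 [-0.    -0.001 -1.   ]]
```

View pics/cl_top.png

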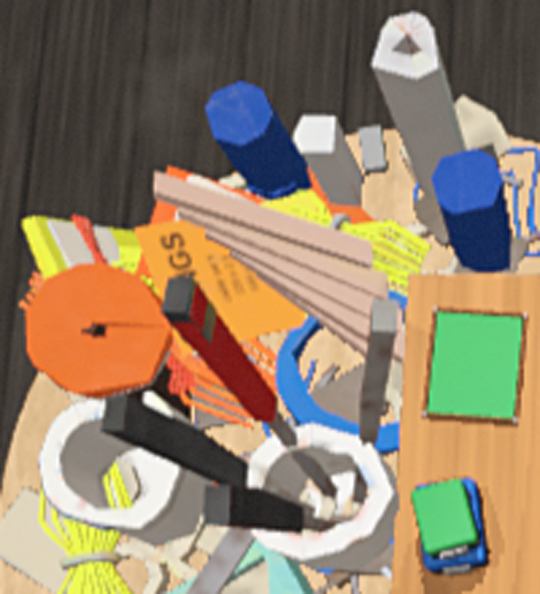

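View pics/cl_side.png

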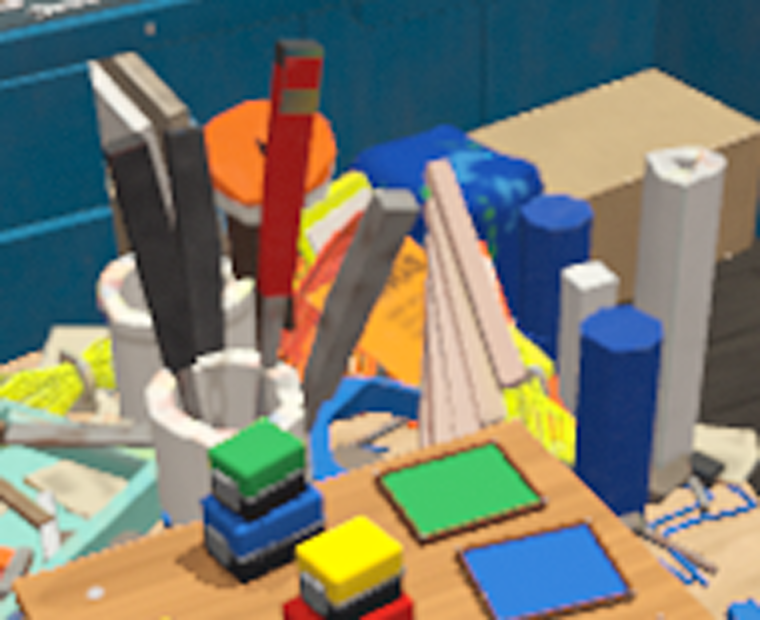

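```bash
cat >> h.py <<'E'
def M(d):
    K=np.array([[d["fx"],0,d["cx"]],[0,d["fy"],d["cy"]],[0,0,1]]);return K@np.linalg.inv(np.array(d["pose"]))[:3]
def tri(t,s,a,b):
    X=cv2.triangulatePoints(M(t),M(s),np.float64([a]).T,np.float64([b]).T);X=(X[:3]/X[3]).T[0]
    return np.round(X,3),np.abs(pix(t,X)-a).max().round(1)
def goto(x,y,z,yaw):  # slide (mm) and rot z from measured pose to TCP target, tool x at yaw deg
    s=ctrl.get_state();R=cv2.Rodrigues(np.array(s["tool_rot"]))[0]
    c,q=np.cos(np.radians(yaw)),np.sin(np.radians(yaw));T=np.array([[c,q,0],[q,-c,0],[0,0,-1.]])
    D=np.array([x,y,z])-s["position"];print("t",round(s["time"],2),"pos",np.round(s["position"],4),"yaw",np.degrees(np.arctan2(R[1,0],R[0,0])).round(1),"F",np.round(s["ft_force"],1),"w",round(s["grip_width"]*87,1),"gf",round(s["grip_force"],1))
    print("slide",(R.T@D*1000).round(1),"rot",cv2.Rodrigues(R.T@T)[0].ravel().round(4))
E
python3 - <<'E'
from h import *
t=ctrl.get_image("top");s=ctrl.get_image("side")
for n,a,b in (("black1",(134,184),(257,76)),("black2",(171,219),(242,81)),("b2 alt",(171,219),(257,76)),("bar",(232,147),(309,94)),("bottle",(263,97),(365,126)),("rim",(236,211),(285,145)),("roll",(241,46),(381,84)),("bar base",(227,190),(288,147))): print(n,*tri(t,s,a,b))
E
```

```text
black1 [0.506 0.067 0.226] 1.6
black2 [ 0.448 -0.005  0.26 ] 1.8
b2 alt [ 0.46  -0.011  0.268] 11.1
bar [ 0.562 -0.082  0.237] 0.6
bottle [ 0.685 -0.112  0.141] 0.2
rim [ 0.492 -0.076  0.129] 5.8
roll [ 0.74  -0.082  0.215] 0.0
bar base [ 0.525 -0.049  0.1  ] 0.2
```

>>> send_rows --motion '[{"claw":0.5,"slide":[-30,-25,-50],"delta_rot":[0,0,0.13]},{"claw":0.5,"slide":[-60,-50,-80],"delta_rot":[0,0,0.26]},{"claw":0.5,"slide":[-90,-75,-110],"delta_rot":[0,0,0.4]},{"claw":0.5,"slide":[-120,-100,-130],"delta_rot":[0,0,0.53]},{"claw":0.5,"slide":[-150,-125,-150],"delta_rot":[0,0,0.66]}]' --grip_force 25

```text
time: 0.9
position: [0.3276, 0.4358, 0.3963]
tool_rot: [1.546, 2.735, 0.003]
ft_force: [-0.1, 0.3, -0.1]
grip_width: 0.76
grip_force: 0.0
```

```bash
python3 -c "
from h import *
goto(.46,.1,.40,9.5);goto(.472,-.2025,.3,9.5)"
```

```text
t 0.9 pos [0.3276 0.4358 0.3963] yaw 121.1 F [-0.1  0.3 -0.1] w 66.1 gf 0.0
slide [-356.   -59.9   -4.1] rot [ 2.0000e-04 -2.1000e-03  1.9471e+00]
t 0.9 pos [0.3276 0.4358 0.3963] yaw 121.1 F [-0.1  0.3 -0.1] w 66.1 gf 0.0
slide [-621.4 -205.8   95.5] rot [ 2.0000e-04 -2.1000e-03  1.9471e+00]
```

>>> send_rows --motion '[{"claw":0.5,"slide":[-48,-8,0],"delta_rot":[0,0,0.145]},{"claw":0.5,"slide":[-96,-16,0],"delta_rot":[0,0,0.29]},{"claw":0.5,"slide":[-144,-24,0],"delta_rot":[0,0,0.435]},{"claw":0.5,"slide":[-192,-32,0],"delta_rot":[0,0,0.58]},{"claw":0.5,"slide":[-240,-40,0],"delta_rot":[0,0,0.73]}]'

```text
time: 1.4
position: [0.4181, 0.2094, 0.3949]
tool_rot: [-2.421, -2.002, -0.002]
ft_force: [1.0, -0.1, 0.6]
grip_width: 0.751
grip_force: 0.0
```

```bash
python3 -c "
from h import *
goto(.472,-.2025,.3,9.5)"
```

```text
t 1.4 pos [0.4181 0.2094 0.3949] yaw 79.2 F [ 1.  -0.1  0.6] w 65.4 gf 0.0
slide [-394.6  130.3   94.6] rot [-2.000e-04 -1.300e-03  1.216e+00]
```

>>> send_rows --motion '[{"claw":0.5,"slide":[-47,15,0],"delta_rot":[0,0,0.145]},{"claw":0.5,"slide":[-94,31,0],"delta_rot":[0,0,0.29]},{"claw":0.5,"slide":[-141,46,0],"delta_rot":[0,0,0.435]},{"claw":0.5,"slide":[-188,62,0],"delta_rot":[0,0,0.58]},{"claw":0.5,"slide":[-235,78,0],"delta_rot":[0,0,0.73]}]'

```text
time: 1.9
position: [0.4514, -0.0359, 0.3949]
tool_rot: [-2.976, -1.006, -0.003]
ft_force: [0.7, 0.2, -0.5]
grip_width: 0.751
grip_force: 0.0
```

```bash
python3 -c "
from h import *
goto(.472,-.2025,.22,9.5)"
```

```text
t 1.9 pos [ 0.4514 -0.0359  0.3949] yaw 37.4 F [ 0.7  0.2 -0.5] w 65.3 gf 0.0
slide [-85.  144.9 174.8] rot [-3.000e-04 -1.600e-03  4.862e-01]
```

>>> send_rows --motion '[{"claw":0.45,"slide":[-25,42,10],"delta_rot":[0,0,0.13]},{"claw":0.45,"slide":[-50,80,40],"delta_rot":[0,0,0.26]},{"claw":0.45,"slide":[-68,110,75],"delta_rot":[0,0,0.38]},{"claw":0.45,"slide":[-82,140,110],"delta_rot":[0,0,0.48]},{"claw":0.45,"slide":[-82,140,145],"delta_rot":[0,0,0.48]}]'

```text
time: 2.4
position: [0.4717, -0.2003, 0.249]
tool_rot: [3.128, 0.263, 0.003]
ft_force: [0.1, 1.2, -0.5]
grip_width: 0.728
grip_force: 0.0
```

```bash
python3 -c "
from h import *
goto(.472,-.2025,.125,9.5)
for n in ('top','side'):
    d=ctrl.get_image(n);cv2.imwrite('pics/g_%s.png'%n,d['color'])
a=cv2.imread('pics/g_top.png')[80:310,180:420];b=cv2.imread('pics/g_side.png')[20:260,190:420]
cv2.imwrite('pics/g.png',np.hstack([cv2.resize(a,(400,400)),cv2.resize(b,(400,400))]))"
```

```text
t 2.4 pos [ 0.4717 -0.2003  0.249 ] yaw 9.6 F [ 0.1  1.2 -0.5] w 63.3 gf 0.0
slide [ -0.3   1.8 124. ] rot [ 0.0032 -0.0015  0.0019]
```

View pics/g.png

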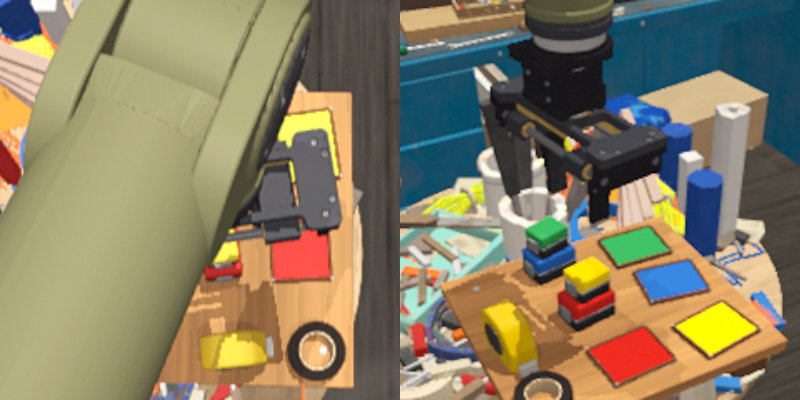

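>>> send_rows --motion '[{"claw":0.45,"slide":[0,2,30],"delta_rot":[0,0,0]},{"claw":0.45,"slide":[0,2,65],"delta_rot":[0,0,0]},{"claw":0.45,"slide":[0,2,95],"delta_rot":[0,0,0]},{"claw":0.45,"slide":[0,2,112],"delta_rot":[0,0,0]},{"claw":0.45,"slide":[0,2,112],"delta_rot":[0,0,0]}]'

```text
time: 3.0
position: [0.4724, -0.195, 0.137]
tool_rot: [-3.128, -0.283, 0.004]
ft_force: [-0.2, -0.0, -0.6]
grip_width: 0.726
grip_force: 0.0
```

```bash
python3 -c "
from h import *
goto(.472,-.2025,.125,9.5)
d=ctrl.get_image('side');crop(d,(240,120,340,220),6,'y1.png')"
```

```text
t 3.0 pos [ 0.4724 -0.195   0.137 ] yaw 10.3 F [-0.2 -0.  -0.6] w 63.1 gf 0.0
slide [-1.7  7.3 12. ] rot [-0.0013  0.0024  0.0144]
```

View pics/y1.png

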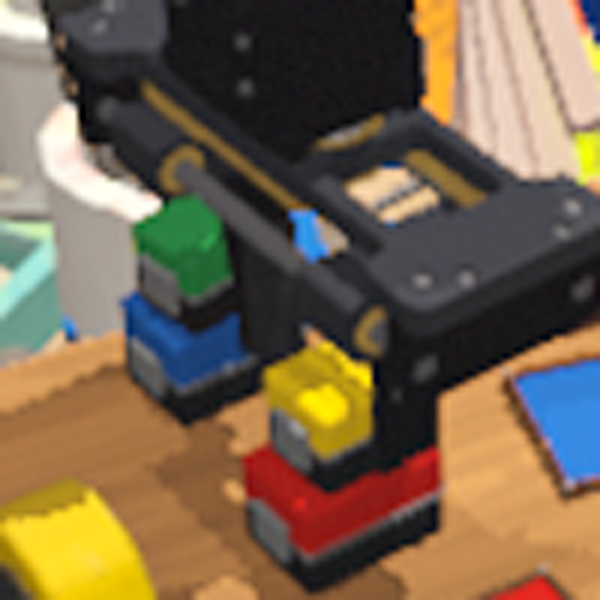

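>>> send_rows --motion '[{"claw":0.45,"slide":[-1.5,7.3,0],"delta_rot":[0,0,0.014]},{"claw":0.45,"slide":[-1.5,7.3,8],"delta_rot":[0,0,0.014]},{"claw":0.45,"slide":[-1.5,7.3,12],"delta_rot":[0,0,0.014]},{"claw":-0.3,"slide":[-1.5,7.3,12],"delta_rot":[0,0,0.014]},{"claw":-0.6,"slide":[-1.5,7.3,12],"delta_rot":[0,0,0.014]}]'

```text
time: 3.55
position: [0.4725, -0.204, 0.1256]
tool_rot: [-3.131, -0.257, 0.0]
ft_force: [0.8, 0.9, -0.0]
grip_width: 0.62
grip_force: 0.0
```

>>> send_rows --motion '[{"claw":-0.6,"slide":[0,0,0],"delta_rot":[0,0,0]},{"claw":-0.6,"slide":[0,0,0],"delta_rot":[0,0,0]},{"claw":-0.6,"slide":[0,0,0],"delta_rot":[0,0,0]}]'

```text
time: 3.85
position: [0.4727, -0.2038, 0.1257]
tool_rot: [-3.131, -0.257, -0.001]
ft_force: [-0.6, 0.5, 0.9]
grip_width: 0.387
grip_force: 25.0
```

```bash
python3 -c "
from h import *
goto(.588,-.2945,.25,9)"
```

```text
t 3.85 pos [ 0.4727 -0.2038  0.1257] yaw 9.4 F [-0.6  0.5  0.9] w 33.7 gf 25.0
slide [  99.   108.2 -124.3] rot [-0.0004 -0.0004  0.0069]
```

>>> send_rows --motion '[{"claw":-0.6,"slide":[0,0,-20],"delta_rot":[0,0,0]},{"claw":-0.6,"slide":[0,0,-55],"delta_rot":[0,0,0]},{"claw":-0.6,"slide":[30,33,-60],"delta_rot":[0,0,0.007]},{"claw":-0.6,"slide":[60,65,-60],"delta_rot":[0,0,0.007]},{"claw":-0.6,"slide":[85,93,-60],"delta_rot":[0,0,0.007]}]'

```text
time: 4.35
position: [0.5738, -0.2823, 0.1863]
tool_rot: [3.132, 0.249, 0.004]
ft_force: [-0.3, 0.9, -0.6]
grip_width: 0.394
grip_force: 25.0
```

>>> send_rows --motion '[{"claw":-0.6,"slide":[14,15,0],"delta_rot":[0,0,0]},{"claw":-0.6,"slide":[14,15,0],"delta_rot":[0,0,0]},{"claw":-0.6,"slide":[14,15,30],"delta_rot":[0,0,0]},{"claw":-0.6,"slide":[14,15,60],"delta_rot":[0,0,0]},{"claw":-0.6,"slide":[14,15,60],"delta_rot":[0,0,0]}]'

```text
time: 4.85
position: [0.5844, -0.2921, 0.1211]
tool_rot: [-3.127, -0.246, 0.012]
ft_force: [0.2, 0.4, -1.3]
grip_width: 0.39
grip_force: 25.0
```

```bash
python3 -c "
from h import *
goto(.5884,-.2944,.0925,9)"
```

```text
t 4.85 pos [ 0.5844 -0.2921  0.1211] yaw 9.0 F [ 0.2  0.4 -1.3] w 34.0 gf 25.0
slide [ 3.8  3.1 28.5] rot [-0.0053  0.0075  0.    ]
```

>>> send_rows --motion '[{"claw":-0.6,"slide":[3.8,3,0],"delta_rot":[0,0,0]},{"claw":-0.6,"slide":[3.8,3,10],"delta_rot":[0,0,0]},{"claw":-0.6,"slide":[3.8,3,18],"delta_rot":[0,0,0]},{"claw":-0.6,"slide":[3.8,3,18],"delta_rot":[0,0,0]},{"claw":-0.6,"slide":[3.8,3,18],"delta_rot":[0,0,0]}]'

```text
time: 5.35
position: [0.5919, -0.297, 0.1077]
tool_rot: [-3.132, -0.246, -0.0]
ft_force: [0.9, -0.7, -0.8]
grip_width: 0.387
grip_force: 25.0
```

```bash
python3 -c "
from h import *
goto(.5884,-.2944,.0925,9)
goto(.5884,-.2944,.0925,9)"
```

```text
t 5.35 pos [ 0.5919 -0.297   0.1077] yaw 9.0 F [ 0.9 -0.7 -0.8] w 33.7 gf 25.0
slide [-3.  -3.1 15.2] rot [-0.0001 -0.     -0.0003]
t 5.35 pos [ 0.5919 -0.297   0.1077] yaw 9.0 F [ 0.9 -0.7 -0.8] w 33.7 gf 25.0
slide [-3.  -3.1 15.2] rot [-0.0001 -0.     -0.0003]
```

>>> send_rows --motion '[{"claw":-0.6,"slide":[-3,-3,0],"delta_rot":[0,0,0]},{"claw":-0.6,"slide":[-3,-3,8],"delta_rot":[0,0,0]},{"claw":-0.6,"slide":[-3,-3,14],"delta_rot":[0,0,0]},{"claw":-0.6,"slide":[-3,-3,15],"delta_rot":[0,0,0]},{"claw":-0.6,"slide":[-3,-3,15],"delta_rot":[0,0,0]}]'

```text
time: 5.85
position: [0.5883, -0.2944, 0.0921]
tool_rot: [-3.132, -0.246, 0.001]
ft_force: [-1.0, 0.0, -0.6]
grip_width: 0.385
grip_force: 25.0
```

```bash
python3 -c "
from h import *
goto(.5884,-.2944,.092,9)"
```

```text
t 5.85 pos [ 0.5883 -0.2944  0.0921] yaw 9.0 F [-1.   0.  -0.6] w 33.5 gf 25.0
slide [0.1 0.  0.1] rot [-0.0003  0.0006 -0.0002]
```

>>> send_rows --motion '[{"claw":-0.6,"slide":[0,0,0.6],"delta_rot":[0,0,0]},{"claw":0.3,"slide":[0,0,0.6],"delta_rot":[0,0,0]},{"claw":0.3,"slide":[0,0,0.6],"delta_rot":[0,0,0]},{"claw":0.3,"slide":[0,0,0.6],"delta_rot":[0,0,0]},{"claw":0.3,"slide":[0,0,0.6],"delta_rot":[0,0,0]}]'

```text
time: 6.35
position: [0.5886, -0.2946, 0.0921]
tool_rot: [3.132, 0.246, 0.001]
ft_force: [-1.0, 0.5, 0.0]
grip_width: 0.623
grip_force: 0.0
```

>>> send_rows --motion '[{"claw":0.4,"slide":[0,0,-20],"delta_rot":[0,0,0]},{"claw":0.4,"slide":[0,0,-60],"delta_rot":[0,0,0]},{"claw":0.5,"slide":[0,0,-100],"delta_rot":[0,0,0]},{"claw":0.5,"slide":[-5,45,-100],"delta_rot":[0,0,0]},{"claw":0.5,"slide":[-10,90,-100],"delta_rot":[0,0,0]}]'

```text
time: 6.85
position: [0.5952, -0.3841, 0.1943]
tool_rot: [3.131, 0.255, 0.007]
ft_force: [0.8, -0.7, -0.7]
grip_width: 0.748
grip_force: 0.0
```

```bash
python3 -c "
from h import *
goto(.47,-.2,.2,9)
t=ctrl.get_image('top');s=ctrl.get_image('side')
for n,d,r in (('t',t,(285,130,395,250)),('s',s,(245,140,410,260))):
  for c,z in (('red',.098),('yellow',.102)):
    for b in blobs(d,c,r,z): print(n,c,b)
a=cv2.resize(t['color'][130:250,235:395],(533,400));b=cv2.resize(s['color'][140:260,255:400],None,fx=1.5,fy=1.5)
cv2.imwrite('pics/r1.png',a);crop(s,(255,140,400,240),5,'r1s.png');crop(t,(285,195,340,245),10,'r1t.png')"
```

```text
t 6.85 pos [ 0.5952 -0.3841  0.1943] yaw 9.3 F [ 0.8 -0.7 -0.7] w 65.1 gf 0.0
slide [ -93.8 -201.9   -6.3] rot [ 0.001  -0.0043  0.0052]
t red (1061.0, (343, 199, 35, 42), (array([ 476.7, -284.9]), array([72.1, 59.2]), 3.7))
s red (886.5, (298, 216, 50, 34), (array([ 467.6, -315.4]), array([70.5, 59.5]), 4.4))
s red (502.5, (281, 186, 33, 26), (array([ 466.8, -211.3]), array([64.1, 53.9]), 8.4))
s yellow (633.0, (245, 200, 24, 44), (array([ 372.4, -233. ]), array([114.9,  37.7]), 74.0))
s yellow (882.0, (348, 196, 47, 37), (array([ 569.2, -319.4]), array([79.7, 67.7]), 8.5))
s yellow (186.0, (335, 140, 19, 21), (array([ 628.9, -123.2]), array([77., 35.]), 89.2))
```

View pics/r1s.png

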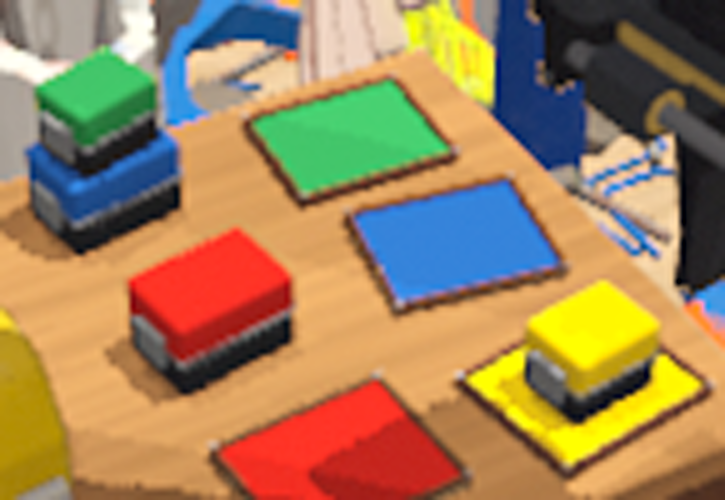

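View pics/r1.png

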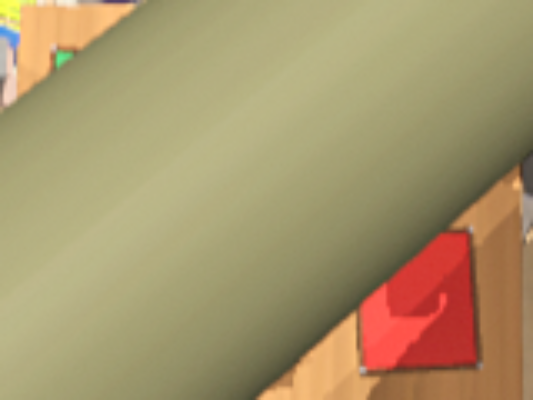

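```bash
python3 -c "
from h import *
s=ctrl.get_image('side')
for n,p,z in (('red',[(130,288),(238,230),(292,270),(185,335)],.098),('yel',[(527,325),(600,282),(660,323),(583,367)],.102)):
    X=proj(s,np.array(p)/5+[255,140],z);print(n,(X[:,:2]*1000).round(1).tolist(),rect(X),(X.mean(0)*1000).round(1),np.degrees([np.arctan2(*(X[1]-X[0])[1::-1]),np.arctan2(*(X[2]-X[3])[1::-1])]).round(1))
t=cv2.imread('pics/top0.png')
h=cv2.cvtColor(t,cv2.COLOR_BGR2HSV)
d=dict(ctrl.get_image('top'));d['color']=t
for p in ([(520,103),(690,88),(718,318),(548,345)],): print(rect(proj(d,np.array(p)/8+[235,195],.098)))
"
```

```text
red [[440.6, -195.0], [493.6, -183.8], [501.4, -215.9], [448.0, -229.7]] (array([ 471.2, -206.6]), array([55.1, 35.4]), 12.0) [ 470.9 -206.1   98. ] [12.  14.5]
yel [[563.1, -290.6], [601.0, -283.2], [607.9, -313.6], [569.0, -319.9]] (array([ 585.5, -302.1]), array([39.6, 31.1]), 11.0) [ 585.2 -301.8  102. ] [11.   9.2]
(array([ 471.6, -202.2]), array([54. , 37.6]), 8.1)
```

>>> send_rows --motion '[{"claw":0.45,"slide":[-23,-45,0],"delta_rot":[0,0,0]},{"claw":0.45,"slide":[-46,-90,0],"delta_rot":[0,0,0]},{"claw":0.45,"slide":[-69,-135,0],"delta_rot":[0,0,0]},{"claw":0.45,"slide":[-91,-180,0],"delta_rot":[0,0,0]},{"claw":0.45,"slide":[-91,-198,0],"delta_rot":[0,0,0]}]'

```text
time: 7.55
position: [0.469, -0.198, 0.1908]
tool_rot: [-3.125, -0.254, 0.002]
ft_force: [0.4, 0.5, 0.5]
grip_width: 0.727
grip_force: 0.0
```

>>> send_rows --motion '[{"claw":0.45,"slide":[0,0,20],"delta_rot":[0,0,0]},{"claw":0.45,"slide":[0,0,45],"delta_rot":[0,0,0]},{"claw":0.45,"slide":[0,0,60],"delta_rot":[0,0,0]},{"claw":0.45,"slide":[0,0,60],"delta_rot":[0,0,0]},{"claw":0.45,"slide":[0,0,60],"delta_rot":[0,0,0]}]'

```text
time: 8.05
position: [0.4721, -0.2034, 0.1322]
tool_rot: [3.132, 0.247, -0.0]
ft_force: [0.4, 0.1, 0.4]
grip_width: 0.727
grip_force: 0.0
```

```bash
python3 -c "
from h import *
goto(.472,-.2025,.089,9.5)"
```

```text
t 8.05 pos [ 0.4721 -0.2034  0.1322] yaw 9.0 F [0.4 0.1 0.4] w 63.3 gf 0.0
slide [ 0.1 -0.9 43.2] rot [ 0.0001  0.0001 -0.0086]
```

>>> send_rows --motion '[{"claw":0.45,"slide":[0,-1,20],"delta_rot":[0,0,0]},{"claw":0.45,"slide":[0,-1,43],"delta_rot":[0,0,0]},{"claw":0.45,"slide":[0,-1,43],"delta_rot":[0,0,0]},{"claw":0.45,"slide":[0,-1,43],"delta_rot":[0,0,0]},{"claw":-0.5,"slide":[0,-1,43],"delta_rot":[0,0,0]}]'

```text
time: 8.55
position: [0.4728, -0.2032, 0.0905]
tool_rot: [3.131, 0.246, 0.004]
ft_force: [1.6, -0.5, 0.1]
grip_width: 0.692
grip_force: 0.0
```

>>> send_rows --motion '[{"claw":-0.5,"slide":[0,0,0],"delta_rot":[0,0,0]},{"claw":-0.5,"slide":[0,0,0],"delta_rot":[0,0,0]},{"claw":-0.5,"slide":[0,0,0],"delta_rot":[0,0,0]},{"claw":-0.5,"slide":[0,0,0],"delta_rot":[0,0,0]}]'

```text
time: 8.95
position: [0.4721, -0.2022, 0.0895]
tool_rot: [-3.131, -0.246, -0.001]
ft_force: [-1.1, 1.8, 4.5]
grip_width: 0.46
grip_force: 25.0
```

```bash
python3 -c "
from h import *
goto(.4822,-.2871,.14,3.6)"
```

```text
t 8.95 pos [ 0.4721 -0.2022  0.0895] yaw 9.0 F [-1.1  1.8  4.5] w 40.0 gf 25.0
slide [ -3.3  85.4 -50.6] rot [-0.0009 -0.0008  0.0943]
```

>>> send_rows --motion '[{"claw":-0.5,"slide":[0,0,-20],"delta_rot":[0,0,0]},{"claw":-0.5,"slide":[0,0,-45],"delta_rot":[0,0,0]},{"claw":-0.5,"slide":[-1,25,-50],"delta_rot":[0,0,0.04]},{"claw":-0.5,"slide":[-2,60,-50],"delta_rot":[0,0,0.0943]},{"claw":-0.5,"slide":[-3.2,85.4,-50],"delta_rot":[0,0,0.0943]}]'

```text
time: 9.45
position: [0.482, -0.2892, 0.1391]
tool_rot: [3.139, 0.097, 0.001]
ft_force: [-0.6, 0.0, -2.2]
grip_width: 0.456
grip_force: 25.0
```

>>> send_rows --motion '[{"claw":-0.5,"slide":[0,0,0],"delta_rot":[0,0,0]},{"claw":-0.5,"slide":[0,0,20],"delta_rot":[0,0,0]},{"claw":-0.5,"slide":[0,0,38],"delta_rot":[0,0,0]},{"claw":-0.5,"slide":[0,0,38],"delta_rot":[0,0,0]},{"claw":-0.5,"slide":[0,0,38],"delta_rot":[0,0,0]}]'

```text
time: 9.95
position: [0.4816, -0.2869, 0.1007]
tool_rot: [-3.14, -0.099, 0.002]
ft_force: [-0.0, -0.1, -1.9]
grip_width: 0.451
grip_force: 25.0
```

```bash
python3 -c "
from h import *
goto(.4824,-.2871,.0938,3.6)"
```

```text
t 9.95 pos [ 0.4816 -0.2869  0.1007] yaw 3.6 F [-0.  -0.1 -1.9] w 39.3 gf 25.0
slide [0.8 0.2 6.9] rot [-0.0004  0.0011  0.0001]
```

>>> send_rows --motion '[{"claw":-0.5,"slide":[0.6,0.2,4],"delta_rot":[0,0,0]},{"claw":-0.5,"slide":[0.6,0.2,7],"delta_rot":[0,0,0]},{"claw":-0.5,"slide":[0.6,0.2,7],"delta_rot":[0,0,0]},{"claw":-0.5,"slide":[0.6,0.2,7.3],"delta_rot":[0,0,0]},{"claw":0.35,"slide":[0.6,0.2,7.3],"delta_rot":[0,0,0]}]'

```text
time: 10.45
position: [0.4828, -0.2878, 0.0941]
tool_rot: [3.14, 0.098, 0.001]
ft_force: [-0.4, 0.5, -0.0]
grip_width: 0.494
grip_force: 0.0
```

>>> send_rows --motion '[{"claw":0.35,"slide":[0,0,0],"delta_rot":[0,0,0]},{"claw":0.35,"slide":[0,0,0],"delta_rot":[0,0,0]},{"claw":0.35,"slide":[0,0,0],"delta_rot":[0,0,0]},{"claw":0.35,"slide":[0,0,-20],"delta_rot":[0,0,0]},{"claw":0.5,"slide":[0,0,-65],"delta_rot":[0,0,0]}]'

```text
time: 10.95
position: [0.4802, -0.2861, 0.1562]
tool_rot: [-3.138, -0.098, 0.011]
ft_force: [-0.1, 0.8, 0.7]
grip_width: 0.704
grip_force: 0.0
```

>>> send_rows --motion '[{"claw":0.6,"slide":[0,0,-45],"delta_rot":[0,0,0]},{"claw":0.6,"slide":[0,0,-90],"delta_rot":[0,0,-0.14]},{"claw":0.6,"slide":[0,0,-120],"delta_rot":[0,0,-0.28]},{"claw":0.6,"slide":[0,-30,-120],"delta_rot":[0,0,-0.42]},{"claw":0.6,"slide":[0,-60,-120],"delta_rot":[0,0,-0.56]}]'

```text
time: 11.45
position: [0.4789, -0.2285, 0.2801]
tool_rot: [2.988, 0.966, 0.004]
ft_force: [0.1, 0.6, -1.1]
grip_width: 0.8
grip_force: 0.0
```

```bash
python3 -c "
from h import *
goto(.466,-.106,.27,106)"
```

```text
t 11.45 pos [ 0.4789 -0.2285  0.2801] yaw 35.8 F [ 0.1  0.6 -1.1] w 69.6 gf 0.0
slide [  61.2 -106.9    9.9] rot [ 3.1000e-03 -1.0000e-04 -1.2249e+00]
```

>>> send_rows --motion '[{"claw":0.6,"slide":[12,-21,0],"delta_rot":[0,0,-0.14]},{"claw":0.6,"slide":[24,-42,0],"delta_rot":[0,0,-0.28]},{"claw":0.6,"slide":[36,-63,0],"delta_rot":[0,0,-0.42]},{"claw":0.6,"slide":[48,-84,0],"delta_rot":[0,0,-0.56]},{"claw":0.6,"slide":[61,-107,0],"delta_rot":[0,0,-0.7]}]'

```text
time: 11.95
position: [0.4657, -0.1047, 0.2789]
tool_rot: [2.475, 1.935, 0.001]
ft_force: [-0.8, -1.1, -0.9]
grip_width: 0.797
grip_force: 0.0
```

>>> send_rows --motion '[{"claw":0.6,"slide":[0,0,0],"delta_rot":[0,0,-0.14]},{"claw":0.6,"slide":[0,0,0],"delta_rot":[0,0,-0.28]},{"claw":0.6,"slide":[0,0,20],"delta_rot":[0,0,-0.42]},{"claw":0.6,"slide":[0,0,50],"delta_rot":[0,0,-0.52]},{"claw":0.6,"slide":[0,0,50],"delta_rot":[0,0,-0.52]}]'

```text
time: 12.45
position: [0.4635, -0.105, 0.2257]
tool_rot: [-1.897, -2.498, 0.006]
ft_force: [-1.2, -0.6, -0.9]
grip_width: 0.797
grip_force: 0.0
```

>>> send_rows --motion '[{"claw":0.6,"slide":[0,0,0],"delta_rot":[0,0,0]},{"claw":0.6,"slide":[0,0,0],"delta_rot":[0,0,0]},{"claw":0.6,"slide":[0,0,0],"delta_rot":[0,0,0]}]'

```text
time: 12.75
position: [0.4668, -0.1054, 0.23]
tool_rot: [1.9, 2.499, 0.002]
ft_force: [-0.5, -0.1, -0.4]
grip_width: 0.802
grip_force: 0.0
```

```bash
python3 -c "
from h import *
goto(.4658,-.1053,.127,106.3)
print(np.round(ctrl.get_state()['joint_positions'],2))
d=ctrl.get_image('side');crop(d,(230,90,350,210),5,'gr.png')"
```

```text
t 12.75 pos [ 0.4668 -0.1054  0.23  ] yaw 105.5 F [-0.5 -0.1 -0.4] w 69.8 gf 0.0
slide [  0.4  -1.1 103. ] rot [ 0.0023  0.0005 -0.0139]
[-0.58 -0.08  0.72  1.9   0.05  1.3   0.39]
```

View pics/gr.png

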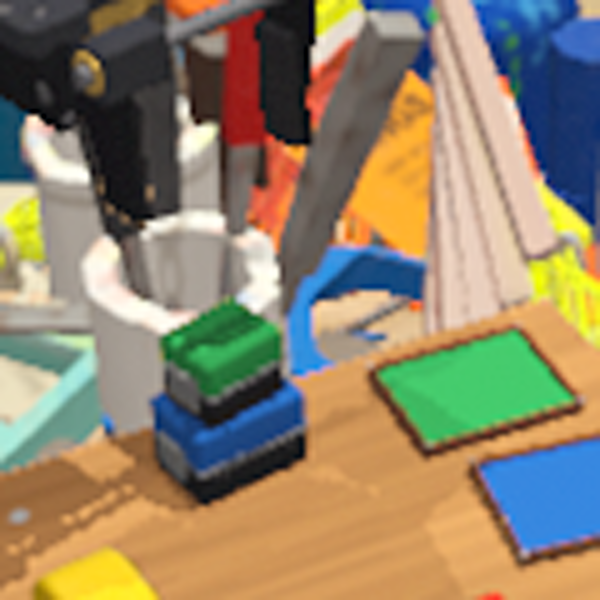

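```bash
cat > clr.py <<'E'
import numpy as np
# obstacles as segments with radius (m)
seg=lambda a,b,r:(np.linspace(a,b,30),r)
OB={"bar":seg((.52,-.045,.08),(.563,-.083,.24),.010),"blk2":seg((.475,-.03,.10),(.448,-.005,.262),.012),
"blk1":seg((.49,-.01,.1),(.506,.067,.235),.012),"bottle":seg((.685,-.112,0),(.685,-.112,.141),.022),
"roll":seg((.74,-.082,0),(.74,-.082,.22),.024),"meas":seg((.37,-.18,.09),(.37,-.25,.09),.034)}
th=np.linspace(0,2*np.pi,40);OB["cup"]=(np.c_[.49+.045*np.cos(th),-.03+.045*np.sin(th),0*th+.125],.006)
def clr(gp,caseyaw,mode,tilt,lat=0.):
    """gp grasp point; mode 'x'/'y' = case axis along which fingers close; tilt deg about closing axis, + = top leans to lateral axis +"""
    a=np.radians(caseyaw);ex=np.array([np.cos(a),np.sin(a),0]);ey=np.array([-ex[1],ex[0],0])
    c,l=(ex,ey) if mode=="x" else (ey,-ex)      # closing, lateral
    t=np.radians(tilt);up=np.array([0,0,np.cos(t)])+l*np.sin(t);la=np.cross(c,up)*-1
    la=la*np.sign(la@l) ;o=np.array(gp)+l*lat
    out={}
    for k,(P,r) in OB.items():
        q=P-o;x,y,u=q@la,q@c,q@up
        d=lambda hx,hy,u0,u1:np.linalg.norm(np.c_[np.maximum(abs(x)-hx,0),np.maximum(abs(y)-hy,0),np.maximum(np.maximum(u0-u,u-u1),0)],axis=1)
        D=np.minimum(np.minimum(d(.0375,.095,.051,.17),d(.05,.05,.17,.35)),d(.012,.058,-.019,.051)).min()-r
        out[k]=round(D*1000)
    return out
E
python3 - <<'E'
from clr import *
def best(name,gp,yaw,lats):
    R=[]
    for m in "xy":
        for t in range(-45,50,5):
            for la in lats:
                c=clr(gp,yaw,m,t,la);k=min(c,key=c.get);R.append((c[k],k,m,t,la))
    print(name)
    for m in "xy":
        for t in range(-45,50,5):
            print("  ",max(r for r in R if r[2]==m and r[3]==t),end="")
        print()
best("green pick",(.4658,-.1053,.124),16.3,(-.006,0,.006))
best("green place",(.5837,-.111,.091),-3.1,(-.006,0,.006))
best("blue pick",(.471,-.102,.088),9,(-.006,0,.006))
E
```

```text
green pick
   (1, 'cup', 'x', -45, -0.006)   (3, 'cup', 'x', -40, -0.006)   (4, 'bar', 'x', -35, -0.006)   (-1, 'bar', 'x', -30, -0.006)   (-6, 'bar', 'x', -25, -0.006)   (-10, 'bar', 'x', -20, 0.006)   (-10, 'bar', 'x', -15, 0.006)   (-10, 'bar', 'x', -10, 0.006)   (-10, 'bar', 'x', -5, 0.006)   (-10, 'bar', 'x', 0, 0.006)   (-10, 'bar', 'x', 5, 0.006)   (-10, 'bar', 'x', 10, 0.006)   (-10, 'bar', 'x', 15, 0.006)   (-10, 'bar', 'x', 20, 0.006)   (-12, 'blk2', 'x', 25, 0.006)   (-12, 'blk2', 'x', 30, 0.006)   (-12, 'blk2', 'x', 35, 0.006)   (-12, 'blk2', 'x', 40, 0.006)   (-12, 'blk2', 'x', 45, 0.006)
   (-12, 'blk2', 'y', -45, 0.006)   (-12, 'blk2', 'y', -40, 0.006)   (-12, 'blk2', 'y', -35, 0.006)   (-12, 'blk2', 'y', -30, 0.006)   (-12, 'blk2', 'y', -25, 0.006)   (-12, 'blk2', 'y', -20, 0.006)   (-12, 'blk2', 'y', -15, 0.006)   (-12, 'blk2', 'y', -10, 0.006)   (-12, 'blk2', 'y', -5, 0.006)   (-12, 'blk2', 'y', 0, 0.006)   (-12, 'blk2', 'y', 5, 0.006)   (-12, 'blk2', 'y', 10, 0.006)   (-9, 'blk2', 'y', 15, 0.006)   (-6, 'cup', 'y', 20, 0.006)   (-6, 'cup', 'y', 25, 0.006)   (-6, 'c
[... 1873 characters left out ...]
 (-12, 'blk2', 'x', 35, 0.006)   (-12, 'blk2', 'x', 40, 0.006)   (-12, 'blk2', 'x', 45, 0.006)
   (-10, 'bar', 'y', -45, -0.006)   (-10, 'bar', 'y', -40, -0.006)   (-12, 'blk2', 'y', -35, 0.006)   (-12, 'blk2', 'y', -30, 0.006)   (-12, 'blk2', 'y', -25, 0.006)   (-12, 'blk2', 'y', -20, 0.006)   (-12, 'blk2', 'y', -15, 0.006)   (-12, 'blk2', 'y', -10, 0.006)   (-12, 'blk2', 'y', -5, 0.006)   (-12, 'blk2', 'y', 0, 0.006)   (-12, 'blk2', 'y', 5, 0.006)   (-12, 'blk2', 'y', 10, 0.006)   (-12, 'blk2', 'y', 15, 0.006)   (-12, 'blk2', 'y', 20, 0.006)   (-10, 'blk2', 'y', 25, 0.006)   (-6, 'cup', 'y', 30, 0.006)   (-3, 'cup', 'y', 35, 0.006)   (0, 'cup', 'y', 40, 0.006)   (2, 'meas', 'y', 45, 0.006)
```

>>> send_rows --motion '[{"claw":0.6,"slide":[0.4,-1,12],"delta_rot":[0,0,-0.014]},{"claw":0.6,"slide":[0.4,-1,24],"delta_rot":[0,0,-0.014]},{"claw":0.6,"slide":[0.4,-1,30],"delta_rot":[0,0,-0.014]},{"claw":0.6,"slide":[0.4,-1,34],"delta_rot":[0,0,-0.014]},{"claw":0.6,"slide":[0.4,-1,34],"delta_rot":[0,0,-0.014]}]'

```text
time: 13.3
position: [0.4644, -0.1051, 0.1938]
tool_rot: [-1.882, -2.514, 0.002]
ft_force: [-0.4, -0.5, 0.2]
grip_width: 0.8
grip_force: 0.0
```

>>> send_rows --motion '[{"claw":0.6,"slide":[0,0,2],"delta_rot":[0,0,0]},{"claw":0.6,"slide":[0,0,4],"delta_rot":[0,0,0]},{"claw":0.6,"slide":[0,0,5],"delta_rot":[0,0,0]},{"claw":0.6,"slide":[0,0,5],"delta_rot":[0,0,0]}]'

```text
time: 13.7
position: [0.4648, -0.1051, 0.1896]
tool_rot: [1.883, 2.515, 0.0]
ft_force: [-0.4, -0.2, 0.4]
grip_width: 0.797
grip_force: 0.0
```

```bash
python3 -c "
from h import *
goto(.4658,-.1053,.127,106.3);print(ctrl.get_state()['torque'])"
```

```text
t 13.7 pos [ 0.4648 -0.1051  0.1896] yaw 106.4 F [-0.4 -0.2  0.4] w 69.4 gf 0.0
slide [-0.4  0.9 62.6] rot [ 0.0001 -0.      0.0012]
[-0.06515409  0.01982096 -0.03492423]
```

>>> send_rows --motion '[{"claw":0.6,"slide":[0,0.5,2],"delta_rot":[0,0,0]},{"claw":0.6,"slide":[0,0.5,4],"delta_rot":[0,0,0]},{"claw":0.6,"slide":[0,0.5,6],"delta_rot":[0,0,0]},{"claw":0.6,"slide":[0,0.5,6],"delta_rot":[0,0,0]}]'

```text
time: 14.1
position: [0.4651, -0.105, 0.1833]
tool_rot: [-1.882, -2.515, 0.001]
ft_force: [-0.2, 0.2, 0.4]
grip_width: 0.8
grip_force: 0.0
```

>>> send_rows --motion '[{"claw":0.6,"slide":[0,0,2],"delta_rot":[0,0,0]},{"claw":0.6,"slide":[0,0,4],"delta_rot":[0,0,0]},{"claw":0.6,"slide":[0,0,6],"delta_rot":[0,0,0]},{"claw":0.6,"slide":[0,0,6],"delta_rot":[0,0,0]}]'

```text
time: 14.5
position: [0.4651, -0.105, 0.1773]
tool_rot: [-1.882, -2.515, 0.001]
ft_force: [0.3, 0.5, -0.4]
grip_width: 0.796
grip_force: 0.0
```

>>> send_rows --motion '[{"claw":0.6,"slide":[0,0,2],"delta_rot":[0,0,0]},{"claw":0.6,"slide":[0,0,4],"delta_rot":[0,0,0]},{"claw":0.6,"slide":[0,0,6],"delta_rot":[0,0,0]},{"claw":0.6,"slide":[0,0,6],"delta_rot":[0,0,0]}]'

```text
time: 14.9
position: [0.4651, -0.105, 0.1713]
tool_rot: [-1.882, -2.515, 0.0]
ft_force: [-0.7, 0.4, -0.6]
grip_width: 0.793
grip_force: 0.0
```

```bash
python3 -c "
from h import *
goto(.4658,-.1053,.127,106.3);print(ctrl.get_state()['torque'])
d=ctrl.get_image('side');crop(d,(220,60,350,200),4.2,'gr2.png')"
```

```text
t 14.9 pos [ 0.4651 -0.105   0.1713] yaw 106.4 F [-0.7  0.4 -0.6] w 69.0 gf 0.0
slide [-0.5  0.6 44.3] rot [-0.0005 -0.0002  0.0012]
[-0.01712133  0.03243855  0.00816992]
```

View pics/gr2.png

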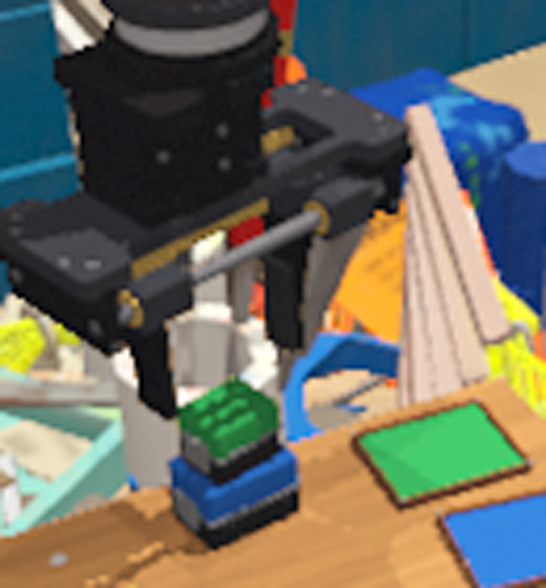

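>>> send_rows --motion '[{"claw":0.6,"slide":[0,0,2],"delta_rot":[0,0,0]},{"claw":0.6,"slide":[0,0,4],"delta_rot":[0,0,0]},{"claw":0.6,"slide":[0,0,6],"delta_rot":[0,0,0]},{"claw":0.6,"slide":[0,0,6],"delta_rot":[0,0,0]}]'

```text
time: 15.35
position: [0.4651, -0.105, 0.1653]
tool_rot: [-1.882, -2.515, 0.001]
ft_force: [0.2, 0.3, -0.0]
grip_width: 0.801
grip_force: 0.0
```

>>> send_rows --motion '[{"claw":0.6,"slide":[0,0,2],"delta_rot":[0,0,0]},{"claw":0.6,"slide":[0,0,4],"delta_rot":[0,0,0]},{"claw":0.6,"slide":[0,0,6],"delta_rot":[0,0,0]},{"claw":0.6,"slide":[0,0,6],"delta_rot":[0,0,0]}]'

```text
time: 15.75
position: [0.4651, -0.105, 0.1593]
tool_rot: [-1.882, -2.515, 0.0]
ft_force: [-0.6, 0.0, 0.1]
grip_width: 0.796
grip_force: 0.0
```

>>> send_rows --motion '[{"claw":0.6,"slide":[0,0,2],"delta_rot":[0,0,0]},{"claw":0.6,"slide":[0,0,4],"delta_rot":[0,0,0]},{"claw":0.6,"slide":[0,0,6],"delta_rot":[0,0,0]},{"claw":0.6,"slide":[0,0,6],"delta_rot":[0,0,0]}]'

```text
time: 16.15
position: [0.4651, -0.105, 0.1533]
tool_rot: [-1.882, -2.515, 0.001]
ft_force: [0.5, -0.1, -0.0]
grip_width: 0.801
grip_force: 0.0
```

>>> send_rows --motion '[{"claw":0.6,"slide":[0,0,2],"delta_rot":[0,0,0]},{"claw":0.6,"slide":[0,0,4],"delta_rot":[0,0,0]},{"claw":0.6,"slide":[0,0,7],"delta_rot":[0,0,0]},{"claw":0.6,"slide":[0,0,7],"delta_rot":[0,0,0]}]'

```text
time: 16.55
position: [0.465, -0.105, 0.1462]
tool_rot: [-1.882, -2.515, 0.001]
ft_force: [0.2, 0.2, -0.2]
grip_width: 0.795
grip_force: 0.0
```

>>> send_rows --motion '[{"claw":0.6,"slide":[0,0.3,3],"delta_rot":[0,0,0]},{"claw":0.6,"slide":[0,0.3,5],"delta_rot":[0,0,0]},{"claw":0.6,"slide":[0,0.3,8],"delta_rot":[0,0,0]},{"claw":0.6,"slide":[0,0.3,8],"delta_rot":[0,0,0]}]'

```text
time: 16.95
position: [0.4653, -0.1049, 0.1382]
tool_rot: [-1.882, -2.515, 0.001]
ft_force: [-0.1, -0.9, -0.1]
grip_width: 0.799
grip_force: 0.0
```

Still no contact; go to grasp height (TCP 0.128) and close.

>>> send_rows --motion '[{"claw":0.6,"slide":[0,0.3,4],"delta_rot":[0,0,0]},{"claw":0.6,"slide":[0,0.3,8],"delta_rot":[0,0,0]},{"claw":0.6,"slide":[0,0.3,10],"delta_rot":[0,0,0]},{"claw":0.6,"slide":[0,0.3,10],"delta_rot":[0,0,0]}]'

```text
time: 17.35
position: [0.4656, -0.1048, 0.1282]
tool_rot: [-1.882, -2.515, 0.001]
ft_force: [-0.0, -0.1, 0.6]
grip_width: 0.801
grip_force: 0.0
```

>>> send_rows --motion '[{"claw":-0.5,"slide":[0,0,0],"delta_rot":[0,0,0]},{"claw":-0.5,"slide":[0,0,0],"delta_rot":[0,0,0]},{"claw":-0.5,"slide":[0,0,0],"delta_rot":[0,0,0]},{"claw":-0.5,"slide":[0,0,0],"delta_rot":[0,0,0]},{"claw":-0.5,"slide":[0,0,0],"delta_rot":[0,0,0]}]'

```text
time: 17.85
position: [0.466, -0.1048, 0.1288]
tool_rot: [1.882, 2.515, 0.0]
ft_force: [-0.3, -0.5, 1.3]
grip_width: 0.478
grip_force: 25.0
```

```bash
python3 -c "
from h import *
goto(.5837,-.1107,.21,86.9);print(np.round(ctrl.get_state()['joint_positions'],2))"
```

```text
t 17.85 pos [ 0.466  -0.1048  0.1288] yaw 106.4 F [-0.3 -0.5  1.3] w 41.6 gf 25.0
slide [-38.8 111.3 -81.2] rot [ 4.000e-04 -1.000e-04  3.398e-01]
[-0.56  0.04  0.75  2.03 -0.03  1.08  0.49]
```

>>> send_rows --motion '[{"claw":-0.5,"slide":[0,0,-15],"delta_rot":[0,0,0]},{"claw":-0.5,"slide":[0,0,-45],"delta_rot":[0,0,0]},{"claw":-0.5,"slide":[0,0,-80],"delta_rot":[0,0,0]},{"claw":-0.5,"slide":[0,0,-110],"delta_rot":[0,0,0]},{"claw":-0.5,"slide":[0,0,-120],"delta_rot":[0,0,0]}]'

```text
time: 18.35
position: [0.4673, -0.1051, 0.2516]
tool_rot: [1.88, 2.512, 0.006]
ft_force: [0.4, -0.8, -0.5]
grip_width: 0.482
grip_force: 25.0
```

>>> send_rows --motion '[{"claw":-0.5,"slide":[-9,26,0],"delta_rot":[0,0,0.08]},{"claw":-0.5,"slide":[-19,56,0],"delta_rot":[0,0,0.17]},{"claw":-0.5,"slide":[-29,85,0],"delta_rot":[0,0,0.26]},{"claw":-0.5,"slide":[-38.8,111.3,0],"delta_rot":[0,0,0.34]},{"claw":-0.5,"slide":[-38.8,111.3,0],"delta_rot":[0,0,0.34]}]'

```text
time: 18.85
position: [0.5857, -0.1099, 0.2462]
tool_rot: [2.28, 2.16, -0.006]
ft_force: [-0.9, 0.4, -1.3]
grip_width: 0.481
grip_force: 25.0
```

>>> send_rows --motion '[{"claw":-0.5,"slide":[0,0,10],"delta_rot":[0,0,0]},{"claw":-0.5,"slide":[0,0,30],"delta_rot":[0,0,0]},{"claw":-0.5,"slide":[0,0,45],"delta_rot":[0,0,0]},{"claw":-0.5,"slide":[0,0,50],"delta_rot":[0,0,0]},{"claw":-0.5,"slide":[0,0,50],"delta_rot":[0,0,0]}]'

```text
time: 19.35
position: [0.5825, -0.1105, 0.1977]
tool_rot: [-2.28, -2.159, 0.001]
ft_force: [-0.4, -0.0, -0.3]
grip_width: 0.48
grip_force: 25.0
```

```bash
python3 -c "
from h import *
goto(.5837,-.1107,.0951,86.9);print(np.round(ctrl.get_state()['joint_positions'],2))"
```

```text
t 19.35 pos [ 0.5825 -0.1105  0.1977] yaw 86.9 F [-0.4 -0.  -0.3] w 41.8 gf 25.0
slide [ -0.2   1.4 102.6] rot [-0.0018 -0.0007 -0.0001]
[-0.51  0.28  0.78  1.68 -0.21  1.26  0.26]
```

>>> send_rows --motion '[{"claw":-0.5,"slide":[0,1,3],"delta_rot":[0,0,0]},{"claw":-0.5,"slide":[0,1,6],"delta_rot":[0,0,0]},{"claw":-0.5,"slide":[0,1,9],"delta_rot":[0,0,0]},{"claw":-0.5,"slide":[0,1,12],"delta_rot":[0,0,0]},{"claw":-0.5,"slide":[0,1,12],"delta_rot":[0,0,0]}]'

```text
time: 19.85
position: [0.5844, -0.1106, 0.1862]
tool_rot: [-2.28, -2.16, 0.001]
ft_force: [0.1, -0.1, -1.5]
grip_width: 0.477
grip_force: 25.0
```

>>> send_rows --motion '[{"claw":-0.5,"slide":[0,0,2],"delta_rot":[0,0,0]},{"claw":-0.5,"slide":[0,0,4],"delta_rot":[0,0,0]},{"claw":-0.5,"slide":[0,0,6],"delta_rot":[0,0,0]},{"claw":-0.5,"slide":[0,0,6],"delta_rot":[0,0,0]}]'

```text
time: 20.25
position: [0.5844, -0.1107, 0.1803]
tool_rot: [-2.281, -2.16, 0.0]
ft_force: [-1.2, 0.0, 0.6]
grip_width: 0.482
grip_force: 25.0
```

>>> send_rows --motion '[{"claw":-0.5,"slide":[0,0,3],"delta_rot":[0,0,0]},{"claw":-0.5,"slide":[0,0,6],"delta_rot":[0,0,0]},{"claw":-0.5,"slide":[0,0,10],"delta_rot":[0,0,0]},{"claw":-0.5,"slide":[0,0,10],"delta_rot":[0,0,0]}]'

```text
time: 20.65
position: [0.5841, -0.1106, 0.1699]
tool_rot: [-2.28, -2.16, 0.001]
ft_force: [1.1, -0.5, -0.8]
grip_width: 0.478
grip_force: 25.0
```

>>> send_rows --motion '[{"claw":-0.5,"slide":[0,0,4],"delta_rot":[0,0,0]},{"claw":-0.5,"slide":[0,0,8],"delta_rot":[0,0,0]},{"claw":-0.5,"slide":[0,0,12],"delta_rot":[0,0,0]},{"claw":-0.5,"slide":[0,0,16],"delta_rot":[0,0,0]},{"claw":-0.5,"slide":[0,0,16],"delta_rot":[0,0,0]}]'

```text
time: 21.15
position: [0.5842, -0.1106, 0.1539]
tool_rot: [-2.28, -2.16, 0.001]
ft_force: [0.0, -0.4, -0.7]
grip_width: 0.478
grip_force: 25.0
```

>>> send_rows --motion '[{"claw":-0.5,"slide":[0,0,5],"delta_rot":[0,0,0]},{"claw":-0.5,"slide":[0,0,10],"delta_rot":[0,0,0]},{"claw":-0.5,"slide":[0,0,15],"delta_rot":[0,0,0]},{"claw":-0.5,"slide":[0,0,20],"delta_rot":[0,0,0]},{"claw":-0.5,"slide":[0,0,20],"delta_rot":[0,0,0]}]'

```text
time: 21.65
position: [0.584, -0.1106, 0.1337]
tool_rot: [-2.28, -2.16, 0.002]
ft_force: [0.1, 0.5, -0.6]
grip_width: 0.48
grip_force: 25.0
```

>>> send_rows --motion '[{"claw":-0.5,"slide":[0,0,5],"delta_rot":[0,0,0]},{"claw":-0.5,"slide":[0,0,10],"delta_rot":[0,0,0]},{"claw":-0.5,"slide":[0,0,15],"delta_rot":[0,0,0]},{"claw":-0.5,"slide":[0,0,20],"delta_rot":[0,0,0]},{"claw":-0.5,"slide":[0,0,20],"delta_rot":[0,0,0]}]'

```text
time: 22.15
position: [0.584, -0.1106, 0.1137]
tool_rot: [-2.28, -2.16, 0.002]
ft_force: [-0.3, -0.5, -0.8]
grip_width: 0.48
grip_force: 25.0
```

```bash
python3 -c "
from h import *
goto(.5837,-.1107,.0951,86.9)"
```

```text
t 22.15 pos [ 0.584  -0.1106  0.1137] yaw 86.9 F [-0.3 -0.5 -0.8] w 41.8 gf 25.0
slide [-0.1 -0.3 18.6] rot [-0.0015  0.     -0.0001]
```

>>> send_rows --motion '[{"claw":-0.5,"slide":[0,-0.3,3],"delta_rot":[0,0,0]},{"claw":-0.5,"slide":[0,-0.3,6],"delta_rot":[0,0,0]},{"claw":-0.5,"slide":[0,-0.3,10],"delta_rot":[0,0,0]},{"claw":-0.5,"slide":[0,-0.3,13],"delta_rot":[0,0,0]},{"claw":-0.5,"slide":[0,-0.3,13],"delta_rot":[0,0,0]}]'

```text
time: 22.65
position: [0.584, -0.1107, 0.1011]
tool_rot: [-2.28, -2.16, 0.001]
ft_force: [0.2, -0.1, -1.0]
grip_width: 0.479
grip_force: 25.0
```

>>> send_rows --motion '[{"claw":-0.5,"slide":[0,0,2],"delta_rot":[0,0,0]},{"claw":-0.5,"slide":[0,0,4],"delta_rot":[0,0,0]},{"claw":-0.5,"slide":[0,0,6],"delta_rot":[0,0,0]},{"claw":-0.5,"slide":[0,0,6.2],"delta_rot":[0,0,0]},{"claw":-0.5,"slide":[0,0,6.2],"delta_rot":[0,0,0]}]'

```text
time: 23.15
position: [0.5843, -0.1107, 0.0954]
tool_rot: [-2.281, -2.16, 0.0]
ft_force: [0.3, 0.7, -0.4]
grip_width: 0.48
grip_force: 25.0
```

>>> send_rows --motion '[{"claw":-0.5,"slide":[0,0,0.5],"delta_rot":[0,0,0]},{"claw":0.4,"slide":[0,0,0.5],"delta_rot":[0,0,0]},{"claw":0.4,"slide":[0,0,0.5],"delta_rot":[0,0,0]},{"claw":0.4,"slide":[0,0,0.5],"delta_rot":[0,0,0]},{"claw":0.4,"slide":[0,0,0.5],"delta_rot":[0,0,0]}]'

```text
time: 23.65
position: [0.5844, -0.1107, 0.0951]
tool_rot: [2.281, 2.16, 0.0]
ft_force: [-1.4, 0.4, -0.3]
grip_width: 0.685
grip_force: 0.0
```

>>> send_rows --motion '[{"claw":0.4,"slide":[0,0,-10],"delta_rot":[0,0,0]},{"claw":0.4,"slide":[0,0,-35],"delta_rot":[0,0,0]},{"claw":0.4,"slide":[0,0,-75],"delta_rot":[0,0,0]},{"claw":0.6,"slide":[0,0,-115],"delta_rot":[0,0,0]},{"claw":0.8,"slide":[0,0,-155],"delta_rot":[0,0,0]}]'

```text
time: 24.15
position: [0.5841, -0.111, 0.2524]
tool_rot: [2.281, 2.159, 0.001]
ft_force: [0.6, 0.7, -0.6]
grip_width: 0.804
grip_force: 0.0
```

>>> send_rows --motion '[{"claw":0.8,"slide":[-45,0,0],"delta_rot":[0,0,0]},{"claw":0.8,"slide":[-92,0,0],"delta_rot":[0,0,0]},{"claw":0.8,"slide":[-140,0,0],"delta_rot":[0,0,0]},{"claw":0.8,"slide":[-188,0,0],"delta_rot":[0,0,0]},{"claw":0.8,"slide":[-230,0,0],"delta_rot":[0,0,0]}]'

```text
time: 24.65
position: [0.5712, -0.343, 0.251]
tool_rot: [2.281, 2.159, -0.0]
ft_force: [-0.1, 0.2, 0.6]
grip_width: 0.895
grip_force: 0.0
```

```bash
python3 -c "
from h import *
goto(.47,-.1,.2,99)
t=ctrl.get_image('top');s=ctrl.get_image('side')
a=cv2.resize(s['color'][140:260,245:405],(560,420),interpolation=cv2.INTER_CUBIC)
b=cv2.resize(t['color'][195:250,235:290],(220,220),interpolation=cv2.INTER_CUBIC);c=np.zeros((420,220,3),np.uint8);c[:220]=b
c[220:]=cv2.resize(t['color'][125:310,235:395],(220,200))
cv2.imwrite('pics/b1.png',np.hstack([a,c]))
for n,d in (('t',t),('s',s)):
  for c,r,z in (('blue',(235,155,290,245),.098),):
    for b in blobs(d,c,r,z): print(n,c,b)"
```

```text
t 24.65 pos [ 0.5712 -0.343   0.251 ] yaw 86.8 F [-0.1  0.2  0.6] w 77.9 gf 0.0
slide [ 237.1 -114.5   50.7] rot [ 0.0008  0.001  -0.2122]
s blue (397.5, (260, 161, 30, 23), (array([ 464.4, -114.9]), array([60.7, 55.4]), 7.8))
```

View pics/b1.png

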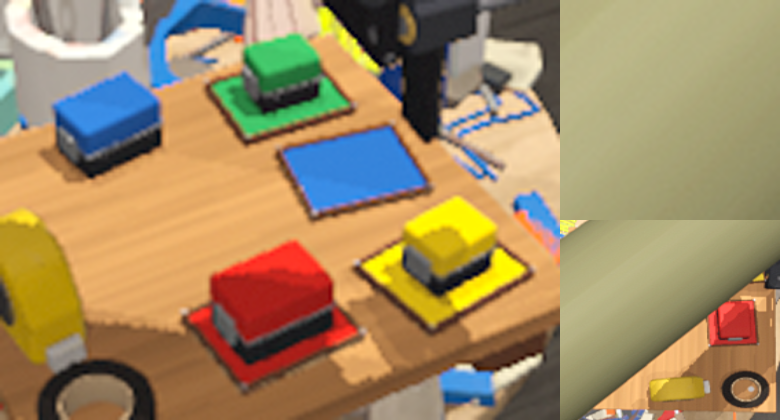

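```bash
cat > fit.py <<'E'
from h import *
from scipy.optimize import minimize
def fit(d,m,roi,x0,L,W,zt,f=8):
    a0,b0,a1,b1=roi
    M_=cv2.resize(m[b0:b1,a0:a1],None,fx=f,fy=f,interpolation=cv2.INTER_LINEAR)>127
    def cost(p):
        x,y,yaw,h=p;c,s=np.cos(np.radians(yaw)),np.sin(np.radians(yaw))
        X=[[x/1000+c*i*L/2-s*j*W/2,y/1000+s*i*L/2+c*j*W/2,zt-k*h/1000] for i in(-1,1) for j in(-1,1) for k in(0,1)]
        P=((pix(d,X)-[a0,b0]+.5)*f-.5);I=np.zeros(M_.shape,np.uint8)
        cv2.fillConvexPoly(I,cv2.convexHull(np.float32(P)*1.).round().astype(np.int32),1)
        return 1-(M_&(I>0)).sum()/(M_|(I>0)).sum()
    best=None
    for dy in(-3,0,3):
        r=minimize(cost,x0,method="Nelder-Mead",options=dict(initial_simplex=np.array(x0)+np.array([[0,0,0,0],[4,dy,0,0],[0,5,0,0],[0,0,6,0],[0,dy,0,5]])))
        if best is None or r.fun<best.fun:best=r
    return best.x.round(1),round(best.fun,3)
E
python3 - <<'E'
from fit import *
s=ctrl.get_image("side");S=dict(s)
im=np.zeros_like(s["color"]);im[140:240,255:400]=cv2.resize(cv2.imread("pics/r1s.png"),(145,100),interpolation=cv2.INTER_AREA)
def one(n,im,c,roi,x0,L,W,zt):
    m=np.zeros(im.shape[:2],np.uint8);a,b,e,f=roi;m[b:f,a:e]=mask(im,c)[b:f,a:e];print(n,fit(s,m,(a-5,b-5,e+5,f+5),x0,L,W,zt))
one("red before (exp 472,-202,9)",im,"red",(275,180,320,215),[472,-202,9,20],.056,.040,.098)
one("blue",s["color"],"blue",(255,155,295,190),[470,-103,9,20],.056,.040,.098)
E
```

```text
red before (exp 472,-202,9) (array([ 470. , -204.2,    9. ,   13.7]), np.float64(0.081))
blue (array([ 466.5, -107.6,    9.7,   12.1]), np.float64(0.171))
```

Run:
```python
from fit import *
t=ctrl.get_image("top");im=cv2.imread("pics/top0.png")
def run(c1,c2,roi,g0,b0):
    a0,b_0,a1,b1=roi;f=8
    g=lambda c:cv2.resize(mask(im,c)[b_0:b1,a0:a1],None,fx=f,fy=f)>127
    Mg=g(c1);Mb=g(c2)&~Mg
    def poly(x,y,yaw,h,L,W,zt):
        c,s=np.cos(np.radians(yaw)),np.sin(np.radians(yaw))
        X=[[x/1000+c*i*L/2-s*j*W/2,y/1000+s*i*L/2+c*j*W/2,zt-k*h/1000] for i in(-1,1) for j in(-1,1) for k in(0,1)]
        I=np.zeros(Mg.shape,np.uint8);cv2.fillConvexPoly(I,cv2.convexHull(((pix(t,X)-[a0,b_0]+.5)*f-.5).round().astype(np.int32)),1);return I>0
    iou=lambda A,B:1-(A&B).sum()/(A|B).sum()
    rg=minimize(lambda p:iou(Mg,poly(*p,.042,.034,.132)),g0,method="Nelder-Mead",options=dict(initial_simplex=np.array(g0)+np.vstack([np.zeros(4),np.diag([4,4,6,5])])))
    full=poly(*rg.x[:3],34,.042,.034,.132)
    rb=minimize(lambda p:iou(Mb,poly(*p,.056,.040,.098)&~full),b0,method="Nelder-Mead",options=dict(initial_simplex=np.array(b0)+np.vstack([np.zeros(4),np.diag([4,4,5,5])])))
    print(c1,rg.x.round(1),round(rg.fun,3),c2,rb.x.round(1),round(rb.fun,3))
run("yellow","red",(290,195,335,250),[472,-202,9,6],[472,-202,9,12])
run("green","blue",(235,195,285,250),[465,-105,16,6],[469,-105,9,12])
```

```text
yellow [ 472.5 -201.    10.7    5.4] 0.056 red [ 470.6 -201.     8.4   15.2] 0.282
green [ 465.8 -104.8   16.6   -0. ] 0.053 blue [ 466.5 -103.4   12.    12.1] 0.443
```

>>> send_rows --motion '[{"claw":0.9,"slide":[42,-21,0],"delta_rot":[0,0,-0.05]},{"claw":0.9,"slide":[84,-42,0],"delta_rot":[0,0,-0.1]},{"claw":0.9,"slide":[126,-63,0],"delta_rot":[0,0,-0.15]},{"claw":0.9,"slide":[168,-84,0],"delta_rot":[0,0,-0.2]},{"claw":0.9,"slide":[210,-105,0],"delta_rot":[0,0,-0.221]}]'

```text
time: 25.35
position: [0.4777, -0.1214, 0.2503]
tool_rot: [2.023, 2.404, 0.002]
ft_force: [0.4, 0.6, 0.8]
grip_width: 0.952
grip_force: 0.0
```

```bash
python3 -c "
from h import *
goto(.468,-.1053,.2,99.5)"
```

```text
t 25.35 pos [ 0.4777 -0.1214  0.2503] yaw 99.8 F [0.4 0.6 0.8] w 82.9 gf 0.0
slide [17.5 -6.9 50.3] rot [ 0.0013 -0.0009  0.0059]
```

>>> send_rows --motion '[{"claw":0.9,"slide":[20,-9,0],"delta_rot":[0,0,0]},{"claw":0.9,"slide":[20,-9,15],"delta_rot":[0,0,0]},{"claw":0.9,"slide":[20,-9,40],"delta_rot":[0,0,0]},{"claw":0.9,"slide":[20,-9,60],"delta_rot":[0,0,0]},{"claw":0.9,"slide":[20,-9,60],"delta_rot":[0,0,0]}]'

```text
time: 25.85
position: [0.4645, -0.1046, 0.1882]
tool_rot: [-2.023, -2.399, 0.003]
ft_force: [-0.8, 1.1, 0.7]
grip_width: 0.949
grip_force: 0.0
```

>>> send_rows --motion '[{"claw":0.9,"slide":[0,0,0],"delta_rot":[0,0,0]},{"claw":0.9,"slide":[0,0,0],"delta_rot":[0,0,0]}]'

```text
time: 26.05
position: [0.4671, -0.1063, 0.1913]
tool_rot: [2.027, 2.399, 0.003]
ft_force: [-0.0, -0.2, 0.3]
grip_width: 0.947
grip_force: 0.0
```

```bash
python3 -c "
from h import *
goto(.468,-.1053,.0945,99.5)"
```

```text
t 26.05 pos [ 0.4671 -0.1063  0.1913] yaw 99.6 F [-0.  -0.2  0.3] w 82.4 gf 0.0
slide [ 0.8  0.8 96.8] rot [ 0.0023 -0.      0.002 ]
```

>>> send_rows --motion '[{"claw":0.9,"slide":[0.6,0.8,8],"delta_rot":[0,0,0]},{"claw":0.9,"slide":[0.6,0.8,16],"delta_rot":[0,0,0]},{"claw":0.9,"slide":[0.6,0.8,24],"delta_rot":[0,0,0]},{"claw":0.9,"slide":[0.6,0.8,32],"delta_rot":[0,0,0]},{"claw":0.9,"slide":[0.6,0.8,32],"delta_rot":[0,0,0]}]'

```text
time: 26.55
position: [0.4659, -0.106, 0.1565]
tool_rot: [-2.028, -2.397, 0.003]
ft_force: [-0.6, 0.1, 0.2]
grip_width: 0.953
grip_force: 0.0
```

>>> send_rows --motion '[{"claw":0.9,"slide":[0.6,1.5,6],"delta_rot":[0,0,0]},{"claw":0.9,"slide":[0.6,1.5,12],"delta_rot":[0,0,0]},{"claw":0.9,"slide":[0.6,1.5,18],"delta_rot":[0,0,0]},{"claw":0.9,"slide":[0.6,1.5,24],"delta_rot":[0,0,0]},{"claw":0.9,"slide":[0.6,1.5,24],"delta_rot":[0,0,0]}]'

```text
time: 27.05
position: [0.4676, -0.1052, 0.133]
tool_rot: [-2.028, -2.398, 0.002]
ft_force: [-0.7, 0.1, -0.2]
grip_width: 0.952
grip_force: 0.0
```

>>> send_rows --motion '[{"claw":0.9,"slide":[0,0.3,4],"delta_rot":[0,0,0]},{"claw":0.9,"slide":[0,0.3,8],"delta_rot":[0,0,0]},{"claw":0.9,"slide":[0,0.3,12],"delta_rot":[0,0,0]},{"claw":0.9,"slide":[0,0.3,16],"delta_rot":[0,0,0]},{"claw":0.9,"slide":[0,0.3,16],"delta_rot":[0,0,0]}]'

```text
time: 27.55
position: [0.4681, -0.1051, 0.1174]
tool_rot: [-2.028, -2.398, 0.001]
ft_force: [-0.2, -0.4, 0.7]
grip_width: 0.952
grip_force: 0.0
```

>>> send_rows --motion '[{"claw":0.9,"slide":[0,0,4],"delta_rot":[0,0,0]},{"claw":0.9,"slide":[0,0,8],"delta_rot":[0,0,0]},{"claw":0.9,"slide":[0,0,11],"delta_rot":[0,0,0]},{"claw":0.9,"slide":[0,0,14],"delta_rot":[0,0,0]},{"claw":0.9,"slide":[0,0,14],"delta_rot":[0,0,0]}]'

```text
time: 28.05
position: [0.4682, -0.1051, 0.1035]
tool_rot: [-2.028, -2.398, 0.001]
ft_force: [-0.3, 0.3, 0.9]
grip_width: 0.953
grip_force: 0.0
```

>>> send_rows --motion '[{"claw":0.9,"slide":[0,0,3],"delta_rot":[0,0,0]},{"claw":0.9,"slide":[0,0,6],"delta_rot":[0,0,0]},{"claw":0.9,"slide":[0,0,9],"delta_rot":[0,0,0]},{"claw":0.9,"slide":[0,0,10],"delta_rot":[0,0,0]},{"claw":0.9,"slide":[0,0,10],"delta_rot":[0,0,0]}]'

```text
time: 28.55
position: [0.4684, -0.1052, 0.0938]
tool_rot: [-2.029, -2.398, 0.0]
ft_force: [-0.2, -0.2, 0.3]
grip_width: 0.95
grip_force: 0.0
```

>>> send_rows --motion '[{"claw":-0.1,"slide":[0,0,0],"delta_rot":[0,0,0]},{"claw":-0.1,"slide":[0,0,0],"delta_rot":[0,0,0]},{"claw":-0.1,"slide":[0,0,0],"delta_rot":[0,0,0]},{"claw":-0.1,"slide":[0,0,0],"delta_rot":[0,0,0]},{"claw":-0.1,"slide":[0,0,0],"delta_rot":[0,0,0]}]'

```text
time: 29.05
position: [0.4684, -0.1052, 0.094]
tool_rot: [-2.029, -2.398, 0.0]
ft_force: [-0.3, 0.5, 1.3]
grip_width: 0.642
grip_force: 25.0
```

```bash
python3 -c "
from h import *
goto(.5888,-.1954,.16,80.5);print(np.round(ctrl.get_state()['joint_positions'],2))"
```

```text
t 29.05 pos [ 0.4684 -0.1052  0.094 ] yaw 99.6 F [-0.3  0.5  1.3] w 55.9 gf 25.0
slide [-109.   103.7  -66. ] rot [-3.000e-04 -2.000e-04  3.325e-01]
[-0.56  0.11  0.76  2.06 -0.09  1.01  0.42]
```

>>> send_rows --motion '[{"claw":-0.1,"slide":[0,0,-15],"delta_rot":[0,0,0]},{"claw":-0.1,"slide":[0,0,-45],"delta_rot":[0,0,0]},{"claw":-0.1,"slide":[0,0,-85],"delta_rot":[0,0,0]},{"claw":-0.1,"slide":[0,0,-120],"delta_rot":[0,0,0]},{"claw":-0.1,"slide":[0,0,-130],"delta_rot":[0,0,0]}]'

```text
time: 29.55
position: [0.4704, -0.1055, 0.2274]
tool_rot: [2.026, 2.395, 0.007]
ft_force: [0.3, -0.8, -2.1]
grip_width: 0.641
grip_force: 25.0
```

>>> send_rows --motion '[{"claw":-0.1,"slide":[-25,24,0],"delta_rot":[0,0,0.08]},{"claw":-0.1,"slide":[-55,52,0],"delta_rot":[0,0,0.16]},{"claw":-0.1,"slide":[-85,80,0],"delta_rot":[0,0,0.25]},{"claw":-0.1,"slide":[-109,103.7,0],"delta_rot":[0,0,0.3325]},{"claw":-0.1,"slide":[-109,103.7,0],"delta_rot":[0,0,0.3325]}]'

```text
time: 30.05
position: [0.5904, -0.1979, 0.2207]
tool_rot: [2.4, 2.025, -0.01]
ft_force: [-0.6, 0.1, -2.1]
grip_width: 0.641
grip_force: 25.0
```

>>> send_rows --motion '[{"claw":-0.1,"slide":[0,0,30],"delta_rot":[0,0,0]},{"claw":-0.1,"slide":[0,0,65],"delta_rot":[0,0,0]},{"claw":-0.1,"slide":[0,0,95],"delta_rot":[0,0,0]},{"claw":-0.1,"slide":[0,0,110],"delta_rot":[0,0,0]},{"claw":-0.1,"slide":[0,0,110],"delta_rot":[0,0,0]}]'

```text
time: 30.55
position: [0.5868, -0.1943, 0.1113]
tool_rot: [-2.394, -2.028, 0.005]
ft_force: [-0.6, 0.7, -0.3]
grip_width: 0.644
grip_force: 25.0
```

>>> send_rows --motion '[{"claw":-0.1,"slide":[0,0,0],"delta_rot":[0,0,0]},{"claw":-0.1,"slide":[0,0,0],"delta_rot":[0,0,0]}]'

```text
time: 30.75
position: [0.59, -0.1959, 0.1158]
tool_rot: [2.396, 2.028, 0.003]
ft_force: [0.6, 0.3, -0.5]
grip_width: 0.639
grip_force: 25.0
```

```bash
python3 -c "
from h import *
goto(.5888,-.1954,.0983,80.5)"
```

```text
t 30.75 pos [ 0.59   -0.1959  0.1158] yaw 80.5 F [ 0.6  0.3 -0.5] w 55.6 gf 25.0
slide [ 0.3 -1.3 17.5] rot [ 0.0031 -0.      0.0001]
```

>>> send_rows --motion '[{"claw":-0.1,"slide":[0.2,-0.5,6],"delta_rot":[0,0,0]},{"claw":-0.1,"slide":[0.2,-0.5,11],"delta_rot":[0,0,0]},{"claw":-0.1,"slide":[0.2,-0.5,13],"delta_rot":[0,0,0]},{"claw":-0.1,"slide":[0.2,-0.5,13],"delta_rot":[0,0,0]},{"claw":-0.1,"slide":[0.2,-0.5,13],"delta_rot":[0,0,0]}]'

```text
time: 31.25
position: [0.5885, -0.1952, 0.1009]
tool_rot: [-2.398, -2.03, -0.0]
ft_force: [-0.6, 0.5, -1.7]
grip_width: 0.641
grip_force: 25.0
```

```bash
python3 -c "
from h import *
goto(.5888,-.1954,.0983,80.5)"
```

```text
t 31.25 pos [ 0.5885 -0.1952  0.1009] yaw 80.5 F [-0.6  0.5 -1.7] w 55.8 gf 25.0
slide [-0.2  0.4  2.6] rot [-0. -0. -0.]
```

Lower, release, lift, and swing the arm clear of the top view.

>>> send_rows --motion '[{"claw":-0.1,"slide":[-0.2,0.3,2],"delta_rot":[0,0,0]},{"claw":-0.1,"slide":[-0.2,0.3,3],"delta_rot":[0,0,0]},{"claw":-0.1,"slide":[-0.2,0.3,3],"delta_rot":[0,0,0]},{"claw":0.75,"slide":[-0.2,0.3,3],"delta_rot":[0,0,0]},{"claw":0.75,"slide":[-0.2,0.3,3],"delta_rot":[0,0,0]}]'

```text
time: 31.75
position: [0.5889, -0.1955, 0.0982]
tool_rot: [2.397, 2.03, 0.001]
ft_force: [0.6, 0.1, 0.2]
grip_width: 0.747
grip_force: 0.0
```

>>> send_rows --motion '[{"claw":0.75,"slide":[0,0,0],"delta_rot":[0,0,0]},{"claw":0.75,"slide":[0,0,0],"delta_rot":[0,0,0]},{"claw":0.75,"slide":[0,0,-15],"delta_rot":[0,0,0]},{"claw":0.75,"slide":[0,0,-50],"delta_rot":[0,0,0]},{"claw":0.75,"slide":[0,0,-100],"delta_rot":[0,0,0]}]'

```text
time: 32.25
position: [0.5872, -0.1948, 0.1978]
tool_rot: [-2.396, -2.027, 0.005]
ft_force: [0.9, 0.4, 0.7]
grip_width: 0.875
grip_force: 0.0
```

>>> send_rows --motion '[{"claw":0.75,"slide":[-40,-20,-20],"delta_rot":[0,0,0.1]},{"claw":0.75,"slide":[-80,-40,-40],"delta_rot":[0,0,0.2]},{"claw":0.75,"slide":[-120,-60,-60],"delta_rot":[0,0,0.3]},{"claw":0.75,"slide":[-160,-80,-80],"delta_rot":[0,0,0.4]},{"claw":0.75,"slide":[-200,-95,-80],"delta_rot":[0,0,0.5]}]'

```text
time: 32.75
position: [0.4612, -0.3797, 0.2824]
tool_rot: [2.824, 1.365, 0.007]
ft_force: [0.4, -0.5, -0.9]
grip_width: 0.876
grip_force: 0.0
```

```bash
python3 -c "
from h import *
goto(.2,-.5,.27,20)"
```

```text
t 32.75 pos [ 0.4612 -0.3797  0.2824] yaw 51.6 F [ 0.4 -0.5 -0.9] w 76.2 gf 0.0
slide [-256.5 -130.    11.1] rot [ 0.0054 -0.0037  0.5513]
```

>>> send_rows --motion '[{"claw":0.75,"slide":[-42,-20,-10],"delta_rot":[0,0,0.1]},{"claw":0.75,"slide":[-84,-40,-20],"delta_rot":[0,0,0.2]},{"claw":0.75,"slide":[-126,-60,-30],"delta_rot":[0,0,0.3]},{"claw":0.75,"slide":[-168,-80,-30],"delta_rot":[0,0,0.4]},{"claw":0.75,"slide":[-210,-100,-30],"delta_rot":[0,0,0.5]}]'

```text
time: 33.25
position: [0.2516, -0.4814, 0.3093]
tool_rot: [3.078, 0.625, 0.004]
ft_force: [1.6, -0.7, -0.1]
grip_width: 0.873
grip_force: 0.0
```

```bash
cat > chk.py <<'E'
from fit import *
t=ctrl.get_image("top");s=ctrl.get_image("side");goto(.2,-.5,.27,20)
T={"red":(482.4,-287.1,3.6),"blue":(588.7,-195.4,-9.5),"yellow":(588.4,-294.4,9),"green":(583.7,-110.7,-3.1)}
print("arm clear in top:",[b[0] for c in T for b in blobs(t,c,(238,128,392,260),.064,300)])
a=cv2.resize(t["color"][135:250,235:395],None,fx=4.9,fy=4.9,interpolation=cv2.INTER_CUBIC);cv2.imwrite("pics/end.png",a)
E
python3 chk.py
```

```text
t 33.35 pos [ 0.2448 -0.4844  0.3096] yaw 22.3 F [-0.7 -1.   0.7] w 76.2 gf 0.0
slide [-47.4  -2.7  39.6] rot [ 0.0019 -0.0005  0.0409]
arm clear in top: [1301.0, 1163.5, 1213.5, 1118.0]
```

View pics/end.png

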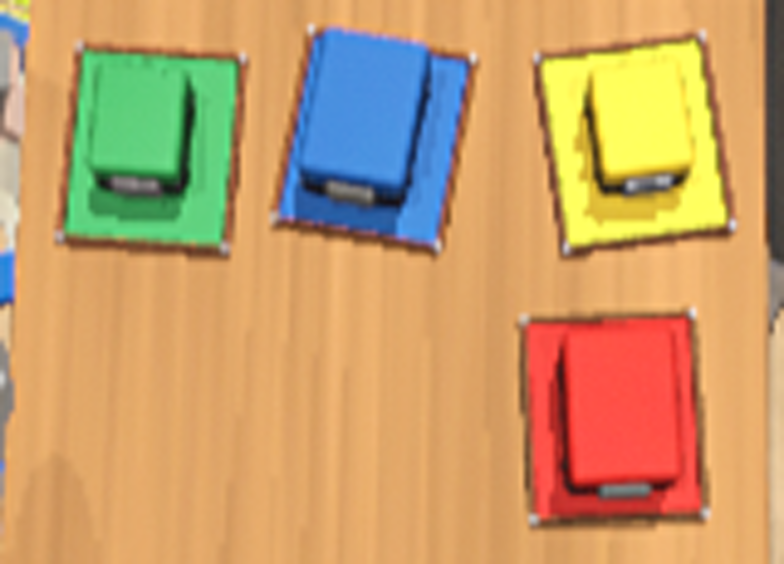

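Run:
```python
from h import *
t=ctrl.get_image("top")
T={"red":(482.4,-287.1,3.6),"blue":(588.7,-195.4,-9.5),"yellow":(588.4,-294.4,9),"green":(583.7,-110.7,-3.1)}
C={"green":([(97,65),(190,67),(183,182),(90,177)],.098),"blue":([(317,28),(430,46),(405,190),(299,172)],.102),"yellow":([(589,68),(675,56),(692,170),(605,182)],.098),"red":([(564,334),(672,326),(680,485),(568,490)],.102)}
P={"green":[(79,46),(243,58),(224,249),(60,237)],"blue":[(312,29),(473,58),(437,247),(275,219)],"yellow":[(537,59),(702,35),(733,226),(566,249)],"red":[(524,318),(692,314),(706,514),(533,520)]}
q=lambda p,z:proj(t,np.array(p)/4.9+[235,135]-.4,z)
for k in C:
    X=q(*C[k]);Y=q(P[k],.067);a=np.radians(T[k][2]);D=(X-Y).mean(0)[:2]*1000
    print(k,rect(X),"tray",rect(Y),"tray-frame offset",np.round([D@[np.cos(a),np.sin(a)],D@[-np.sin(a),np.cos(a)]],1))
```

```text
green (array([ 582.8, -111. ]), array([43.8, 34.5]), -1.2) tray (array([ 582.3, -111.4]), array([75.4, 63.3]), -3.5) tray-frame offset [0.4 0.7]
blue (array([ 588.3, -192.1]), array([55.4, 42.1]), -8.3) tray (array([ 587.6, -196.3]), array([76.1, 62.7]), -9.1) tray-frame offset [0.3 3.4]
yellow (array([ 587.2, -294.3]), array([44.1, 31.9]), 8.1) tray (array([ 587.6, -294.7]), array([75.7, 63.6]), 8.9) tray-frame offset [-0.2  0.4]
red (array([ 479.4, -287.2]), array([57.9, 39.5]), 2.8) tray (array([ 482.4, -287.5]), array([75.8, 63.4]), 3.2) tray-frame offset [-3.1  0.1]
```

>>> send_rows --motion '[{"claw":0.45,"slide":[45,-14,0],"delta_rot":[0,0,0.0]},{"claw":0.45,"slide":[90,-28,0],"delta_rot":[0,0,0.0]},{"claw":0.45,"slide":[135,-43,0],"delta_rot":[0,0,0]},{"claw":0.45,"slide":[180,-57,10],"delta_rot":[0,0,0]},{"claw":0.45,"slide":[225,-72,20],"delta_rot":[0,0,0]}]'

```text
time: 33.9
position: [0.4345, -0.3232, 0.2888]
tool_rot: [-3.077, -0.636, -0.004]
ft_force: [0.9, -0.8, 0.1]
grip_width: 0.725
grip_force: 0.0
```

>>> send_rows --motion '[{"claw":0.45,"slide":[45,-14,10],"delta_rot":[0,0,0.11]},{"claw":0.45,"slide":[90,-28,20],"delta_rot":[0,0,0.22]},{"claw":0.45,"slide":[135,-43,40],"delta_rot":[0,0,0.33]},{"claw":0.45,"slide":[180,-57,60],"delta_rot":[0,0,0.44]},{"claw":0.45,"slide":[203,-65,80],"delta_rot":[0,0,0.555]}]'

```text
time: 34.4
position: [0.5969, -0.18, 0.2073]
tool_rot: [-3.132, 0.231, -0.002]
ft_force: [0.8, -0.5, -0.3]
grip_width: 0.723
grip_force: 0.0
```

>>> send_rows --motion '[{"claw":0.45,"slide":[0,0,0],"delta_rot":[0,0,0]},{"claw":0.45,"slide":[0,0,0],"delta_rot":[0,0,0]},{"claw":0.45,"slide":[0,0,0],"delta_rot":[0,0,0]}]'

```text
time: 34.7
position: [0.5927, -0.1871, 0.2092]
tool_rot: [3.132, -0.236, 0.002]
ft_force: [0.4, -0.0, 0.3]
grip_width: 0.729
grip_force: 0.0
```

```bash
python3 -c "
from h import *
goto(.5888,-.1957,.098,-9.4)"
```

```text
t 34.7 pos [ 0.5927 -0.1871  0.2092] yaw -8.6 F [ 0.4 -0.   0.3] w 63.5 gf 0.0
slide [ -2.7   9.1 111.2] rot [ 0.0005 -0.0013  0.0137]
```

>>> send_rows --motion '[{"claw":0.45,"slide":[-2.7,9,25],"delta_rot":[0,0,0.0137]},{"claw":0.45,"slide":[-2.7,9,55],"delta_rot":[0,0,0.0137]},{"claw":0.45,"slide":[-2.7,9,80],"delta_rot":[0,0,0.0137]},{"claw":0.45,"slide":[-2.7,9,85],"delta_rot":[0,0,0.0137]},{"claw":0.45,"slide":[-2.7,9,85],"delta_rot":[0,0,0.0137]}]'

```text
time: 35.2
position: [0.5886, -0.1952, 0.1237]
tool_rot: [-3.131, 0.259, -0.0]
ft_force: [0.5, -0.6, 0.4]
grip_width: 0.725
grip_force: 0.0
```

>>> send_rows --motion '[{"claw":0.45,"slide":[0,0,5],"delta_rot":[0,0,0]},{"claw":0.45,"slide":[0,0,5],"delta_rot":[0,0,0]},{"claw":0.45,"slide":[0,0,5],"delta_rot":[0,0,0]}]'

```text
time: 35.5
position: [0.5896, -0.1945, 0.1189]
tool_rot: [-3.131, 0.257, -0.002]
ft_force: [-0.8, 0.4, 0.0]
grip_width: 0.727
grip_force: 0.0
```

```bash
python3 -c "
from h import *
goto(.5888,-.1957,.098,-9.4)"
```

```text
t 35.5 pos [ 0.5896 -0.1945  0.1189] yaw -9.4 F [-0.8  0.4  0. ] w 63.2 gf 0.0
slide [-0.6  1.3 20.9] rot [-0.0002 -0.0016  0.0005]
```

>>> send_rows --motion '[{"claw":0.45,"slide":[-0.5,1,10],"delta_rot":[0,0,0]},{"claw":0.45,"slide":[-0.5,1,20],"delta_rot":[0,0,0]},{"claw":0.45,"slide":[-0.5,1,23],"delta_rot":[0,0,0]},{"claw":0.45,"slide":[-0.5,1,23],"delta_rot":[0,0,0]},{"claw":0.45,"slide":[-0.5,1,23],"delta_rot":[0,0,0]}]' --grip_force 8

```text
time: 36.0
position: [0.5884, -0.1953, 0.0948]
tool_rot: [3.131, -0.257, -0.0]
ft_force: [0.1, -0.2, 1.1]
grip_width: 0.727
grip_force: 0.0
```

```bash
python3 -c "
from h import *
goto(.5888,-.1957,.095,-9.4)"
```

```text
t 36.0 pos [ 0.5884 -0.1953  0.0948] yaw -9.4 F [ 0.1 -0.2  1.1] w 63.2 gf 0.0
slide [ 0.5  0.3 -0.2] rot [0.0002 0.0002 0.0003]
```

>>> send_rows --motion '[{"claw":0.1,"slide":[0.3,0.3,0],"delta_rot":[0,0,0]},{"claw":0.0,"slide":[0.3,0.3,0],"delta_rot":[0,0,0]},{"claw":-0.05,"slide":[0.3,0.3,0],"delta_rot":[0,0,0]},{"claw":-0.2,"slide":[0.3,0.3,0],"delta_rot":[0,0,0]},{"claw":-0.2,"slide":[0.3,0.3,0],"delta_rot":[0,0,0]}]'

```text
time: 36.5
position: [0.5889, -0.1949, 0.0951]
tool_rot: [-3.13, 0.256, -0.001]
ft_force: [-0.2, 1.5, 1.4]
grip_width: 0.459
grip_force: 8.0
```

>>> send_rows --motion '[{"claw":-0.2,"slide":[0,0,0],"delta_rot":[0,0,0]},{"claw":-0.2,"slide":[0,0,0],"delta_rot":[0,0,0]},{"claw":0.35,"slide":[0,0,0],"delta_rot":[0,0,0]},{"claw":0.35,"slide":[0,0,0],"delta_rot":[0,0,0]},{"claw":0.35,"slide":[0,0,0],"delta_rot":[0,0,0]}]'

```text
time: 37.0
position: [0.5884, -0.1961, 0.0948]
tool_rot: [3.13, -0.258, -0.0]
ft_force: [-1.0, -0.1, 0.2]
grip_width: 0.63
grip_force: 0.0
```

>>> send_rows --motion '[{"claw":0.35,"slide":[0,0,-15],"delta_rot":[0,0,0]},{"claw":0.35,"slide":[0,0,-50],"delta_rot":[0,0,0]},{"claw":0.6,"slide":[0,0,-100],"delta_rot":[0,0,0]},{"claw":0.8,"slide":[-25,0,-140],"delta_rot":[0,0,-0.1]},{"claw":0.9,"slide":[-60,20,-150],"delta_rot":[0,0,-0.2]}]'

```text
time: 37.5
position: [0.5297, -0.2049, 0.2503]
tool_rot: [3.138, 0.07, 0.012]
ft_force: [0.4, -0.2, 0.9]
grip_width: 0.865
grip_force: 0.0
```

```bash
python3 -c "
from h import *
goto(.4824,-.2873,.2,93.6)"
```

```text
t 37.5 pos [ 0.5297 -0.2049  0.2503] yaw 2.5 F [ 0.4 -0.2  0.9] w 75.2 gf 0.0
slide [-51.3  80.   50.2] rot [ 0.0086 -0.0038 -1.5892]
```

>>> send_rows --motion '[{"claw":0.9,"slide":[-10,16,0],"delta_rot":[0,0,-0.14]},{"claw":0.9,"slide":[-20,32,0],"delta_rot":[0,0,-0.28]},{"claw":0.9,"slide":[-30,48,0],"delta_rot":[0,0,-0.42]},{"claw":0.9,"slide":[-40,64,0],"delta_rot":[0,0,-0.56]},{"claw":0.9,"slide":[-50,80,0],"delta_rot":[0,0,-0.7]}]'

```text
time: 38.0
position: [0.4785, -0.2885, 0.2461]
tool_rot: [2.928, 1.138, 0.002]
ft_force: [-0.3, -0.2, 0.3]
grip_width: 0.951
grip_force: 0.0
```

>>> send_rows --motion '[{"claw":0.9,"slide":[0,0,0],"delta_rot":[0,0,-0.14]},{"claw":0.9,"slide":[0,0,0],"delta_rot":[0,0,-0.28]},{"claw":0.9,"slide":[0,0,0],"delta_rot":[0,0,-0.42]},{"claw":0.9,"slide":[0,0,0],"delta_rot":[0,0,-0.56]},{"claw":0.9,"slide":[0,0,0],"delta_rot":[0,0,-0.7]}]'

```text
time: 38.5
position: [0.4788, -0.288, 0.246]
tool_rot: [2.36, 2.072, 0.001]
ft_force: [0.0, -0.8, -1.6]
grip_width: 0.946
grip_force: 0.0
```

>>> send_rows --motion '[{"claw":0.9,"slide":[0,0,20],"delta_rot":[0,0,-0.14]},{"claw":0.9,"slide":[0,0,50],"delta_rot":[0,0,-0.19]},{"claw":0.9,"slide":[0,0,80],"delta_rot":[0,0,-0.19]},{"claw":0.9,"slide":[0,0,100],"delta_rot":[0,0,-0.19]},{"claw":0.9,"slide":[0,0,100],"delta_rot":[0,0,-0.19]}]'

```text
time: 39.0
position: [0.4773, -0.2867, 0.1432]
tool_rot: [-2.157, -2.278, 0.003]
ft_force: [0.2, 0.9, -0.0]
grip_width: 0.95
grip_force: 0.0
```

>>> send_rows --motion '[{"claw":0.9,"slide":[0,0,0],"delta_rot":[0,0,0]},{"claw":0.9,"slide":[0,0,0],"delta_rot":[0,0,0]}]'

```text
time: 39.2
position: [0.48, -0.2881, 0.1468]
tool_rot: [2.157, 2.28, 0.002]
ft_force: [-0.6, 0.1, 0.4]
grip_width: 0.952
grip_force: 0.0
```

```bash
python3 -c "
from h import *
goto(.4824,-.2873,.095,93.6)"
```

```text
t 39.2 pos [ 0.48   -0.2881  0.1468] yaw 93.2 F [-0.6  0.1  0.4] w 82.9 gf 0.0
slide [ 0.7  2.3 51.8] rot [ 0.0027  0.0012 -0.0076]
```

>>> send_rows --motion '[{"claw":0.9,"slide":[0.5,3,15],"delta_rot":[0,0,-0.0076]},{"claw":0.9,"slide":[0.5,3,35],"delta_rot":[0,0,-0.0076]},{"claw":0.9,"slide":[0.5,3,50],"delta_rot":[0,0,-0.0076]},{"claw":0.9,"slide":[0.5,3,50],"delta_rot":[0,0,-0.0076]},{"claw":0.9,"slide":[0.5,3,50],"delta_rot":[0,0,-0.0076]}]'

```text
time: 39.7
position: [0.482, -0.2867, 0.0948]
tool_rot: [-2.15, -2.29, 0.001]
ft_force: [0.5, -0.2, 0.1]
grip_width: 0.952
grip_force: 0.0
```

>>> send_rows --motion '[{"claw":0.9,"slide":[0,0,0],"delta_rot":[0,0,0]},{"claw":0.9,"slide":[0,0,0],"delta_rot":[0,0,0]}]'

```text
time: 39.9
position: [0.4826, -0.287, 0.0958]
tool_rot: [2.149, 2.289, 0.001]
ft_force: [0.0, 1.1, 0.2]
grip_width: 0.95
grip_force: 0.0
```

```bash
python3 -c "
from h import *
goto(.4824,-.2873,.095,93.6)"
```

```text
t 39.9 pos [ 0.4826 -0.287   0.0958] yaw 93.6 F [0.  1.1 0.2] w 82.7 gf 0.0
slide [-0.3 -0.3  0.8] rot [0.0015 0.0005 0.0002]
```

Squeeze gently to centre, reopen, lift, and swing clear.

>>> send_rows --motion '[{"claw":0.4,"slide":[0,0,0],"delta_rot":[0,0,0]},{"claw":0.35,"slide":[0,0,0],"delta_rot":[0,0,0]},{"claw":0.3,"slide":[0,0,0],"delta_rot":[0,0,0]},{"claw":0.1,"slide":[0,0,0],"delta_rot":[0,0,0]},{"claw":0.1,"slide":[0,0,0],"delta_rot":[0,0,0]}]'

```text
time: 40.4
position: [0.4818, -0.2866, 0.095]
tool_rot: [-2.15, -2.29, 0.0]
ft_force: [-1.8, -0.4, 1.2]
grip_width: 0.641
grip_force: 8.0
```

>>> send_rows --motion '[{"claw":0.1,"slide":[0,0,0],"delta_rot":[0,0,0]},{"claw":0.1,"slide":[0,0,0],"delta_rot":[0,0,0]},{"claw":0.75,"slide":[0,0,0],"delta_rot":[0,0,0]},{"claw":0.75,"slide":[0,0,0],"delta_rot":[0,0,0]},{"claw":0.75,"slide":[0,0,0],"delta_rot":[0,0,0]}]'

```text
time: 40.9
position: [0.4823, -0.2866, 0.0949]
tool_rot: [2.15, 2.29, 0.0]
ft_force: [1.2, -1.1, -0.6]
grip_width: 0.822
grip_force: 0.0
```

>>> send_rows --motion '[{"claw":0.75,"slide":[0,0,-15],"delta_rot":[0,0,0]},{"claw":0.75,"slide":[0,0,-50],"delta_rot":[0,0,0]},{"claw":0.75,"slide":[0,0,-100],"delta_rot":[0,0,0]},{"claw":0.75,"slide":[-40,-10,-130],"delta_rot":[0,0,0.1]},{"claw":0.75,"slide":[-85,-25,-150],"delta_rot":[0,0,0.2]}]'

```text
time: 41.4
position: [0.4656, -0.3705, 0.2483]
tool_rot: [2.363, 2.064, 0.006]
ft_force: [0.9, -1.5, 0.1]
grip_width: 0.876
grip_force: 0.0
```

```bash
python3 -c "
from h import *
goto(.25,-.48,.31,60)"
```

```text
t 41.4 pos [ 0.4656 -0.3705  0.2483] yaw 82.3 F [ 0.9 -1.5  0.1] w 76.2 gf 0.0
slide [-137.5 -198.5  -62.9] rot [ 0.0061 -0.0012  0.3887]
```

>>> send_rows --motion '[{"claw":0.75,"slide":[-28,-40,-12],"delta_rot":[0,0,0.08]},{"claw":0.75,"slide":[-55,-80,-25],"delta_rot":[0,0,0.16]},{"claw":0.75,"slide":[-83,-120,-38],"delta_rot":[0,0,0.24]},{"claw":0.75,"slide":[-110,-160,-50],"delta_rot":[0,0,0.32]},{"claw":0.75,"slide":[-137,-198,-60],"delta_rot":[0,0,0.38]}]'

```text
time: 41.9
position: [0.2458, -0.4806, 0.3057]
tool_rot: [2.717, 1.574, 0.003]
ft_force: [0.6, -0.3, -0.3]
grip_width: 0.876
grip_force: 0.0
```

>>> send_rows --motion '[{"claw":0.75,"slide":[0,0,0],"delta_rot":[0,0,0]},{"claw":0.75,"slide":[0,0,0],"delta_rot":[0,0,0]},{"claw":0.75,"slide":[0,0,0],"delta_rot":[0,0,0]}]'

```text
time: 42.2
position: [0.2494, -0.479, 0.3042]
tool_rot: [2.714, 1.582, 0.002]
ft_force: [0.7, 0.6, -0.6]
grip_width: 0.873
grip_force: 0.0
```

Run:
```python
from h import *
t=ctrl.get_image("top");new=cv2.resize(t["color"][135:250,235:395],None,fx=4.9,fy=4.9,interpolation=cv2.INTER_CUBIC);old=cv2.imread("pics/end.png")
R={"green":(92,60,192,192),"blue":(300,35,430,200),"yellow":(588,60,690,190),"red":(562,330,684,495)}
for k,(a,b,c,d) in R.items():
    r=cv2.matchTemplate(new[b-15:d+15,a-15:c+15],old[b:d,a:c],cv2.TM_CCOEFF_NORMED);_,v,_,p=cv2.minMaxLoc(r)
    print(k,"shift px",np.array(p)-15,"mm (right,down)",((np.array(p)-15)/4.9*1.72).round(1),round(v,3))
s=ctrl.get_state();print(s["time"],np.abs(s["qd"]).max().round(3))
```

```text
green shift px [0 0] mm (right,down) [0. 0.] 0.999
blue shift px [5 1] mm (right,down) [1.8 0.4] 0.945
yellow shift px [0 0] mm (right,down) [0. 0.] 1.0
red shift px [ 0 -3] mm (right,down) [ 0.  -1.1] 0.985
42.25 0.008
```

```bash
python3 -c "
from bench import ctrl
print(ctrl.close_job())"
```

```text
the job is handed in; nothing more can be done
None
```

All four cases are lid up in their matching trays, within about 1–2 mm of centre and square to about 2 degrees by my camera and gripper readings. The tape measure and black tape were never approached, and the job was handed in at 42 s with the arm clear (no verdict returned).

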